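Lay out tabs for tacking and hang the spark-guard door

ROBOT

A 7-joint arm with a two-finger parallel gripper is mounted at the origin on the work surface. World frame = base frame: x ahead of the robot, y to its left, z up, the work surface at z = 0. Lengths are in m, angles in rad, forces in N, time in s.
With the tool pointing down it reaches from about 0.4 to 0.875 m from the base axis. Payload 19.3 kg.
Tool frame: the origin (TCP) lies midway between the tips of the shut fingers; the grasp point (between the pads) lies 19 mm behind it; z points along the fingers, y is the line along which they close (so a half turn about z gives the same grasp; the last joint's range is limited). The gripper opens to 85 mm and grips with 20 to 120 N. Pads are 22 mm wide; open, the fingers measure 114 mm over their backs; the gripper's body (76 mm by 85 mm) begins 54 mm behind the grasp point. The pads swing forward as they close: fully open they stand 13 mm farther back than shut.
Start: joints at [-1.316, 0.521, -0.036, 1.599, 0.021, 1.021, -0.113], TCP at [0.199, 0.592, 0.231] pointing down, gripper open.
Joint ranges: [-2.91, 2.91], [-0.3, 2.13], [-1.5, 1.42], [0.17, 2.43], [-1.26, 4.41], [0.16, 1.93], [-2.52, 2.52]. Speed limits (rad/s): [1.89, 1.89, 2.39, 2.39, 3.01, 3.01, 3.01].

INTERFACE

Orientations are given as [roll, pitch, yaw] about the fixed x, y, z axes, in that order (R = Rz(yaw) Ry(pitch) Rx(roll)).
In Python, from workcell import * gives the robot as it stands. The module is installed in compiled form; this text tells all that it offers.
- The arm moves only by the tool play_rows, never from a script. Its argument "deltas" is a list of rows, each a list of 7 numbers: the shift along the tool's x, y, z in units of 500 mm (1.0 is 500 mm), then the turn, a rotation vector about the tool's x, y, z in units of 120 degrees (1.0 is 120 degrees), then the closure, from 0 (fully open) to 1 (shut). A call has 1 to 10 rows; each row is the pose to reach, as a shift and turn from the pose commanded when the call began, along the tool's axes at that moment; what a row does not reach only later rows make up. A row lasts 1/10 s, in which the tool goes at most 50 mm and 8.59 degrees, less where a joint would pass 70% of its speed; a pose out of reach is approached as far as the arm can. A call with a number of a shift or a turn outside -1 to 1 is refused whole. A call with a gripper value outside its range is refused whole. The fingers move at their own pace and stop on an object; "newtons" is the grip in N (left out, the last holds). Time passes only in rows, so rows that repeat a pose let the fingers close. It gives the time, the measured TCP pose, the force, the opening and the grip force at its end, in the units of the state.
- observe(): the state, without advancing time (a new reading comes with each control period).
- grab_frame(name): name is "side" or "top"; returns the picture (400x640x3 uint8, red, green, blue); there is no depth.
- get_calibration(name): a dict with "fovy" (degrees; the focal length in pixels is half the picture's height over the tangent of half this angle, whatever the lens; pixels are square), "cx", "cy" (the principal point, pixels), "k1" (the pictures are not rectified: a ray, as slopes to the right and down, at radius r is drawn at 1 + k1 r^2 times it, then the intrinsics apply), "xyz" and "rotation" of the camera in the world. Camera axes: x right, y down, z forward; pixel columns grow to the right and rows downward; lengths in m; the calibration is good to about 2 mm. A picture is of the moment at which its call begins. get_calibration takes no time and is no camera call.
- job_done(): hands the job in; it is judged then, once.
The state is a dict: "clock": time; "qpos": joint angles; "qd": joint speeds; "joint_efforts": joint torques, N m; "position": TCP position; "tool_rot": TCP orientation; "force": force on the tool from outside, world axes, zero at the start; "moment": the same for the moment, N m; "grip_width": finger opening in m; "finger_force": force on a finger pad.
Only numpy, scipy, OpenCV 4.12 (cv2) and the standard library are available. Lean on these libraries where they do the work, as an engineer would, in place of code of your own. Each camera call takes 0.05 s, during which the arm holds its last target. There are 200 camera calls.

TASK

Get this bench ready for tack welding. Lay every loose steel tab flat on the bench against the near edge of the dark flat bar, one tab to a chalk mark: end butted up to the bar, square to it and centred on its mark. Hang the yellow spark-guard door as well: lift it out of the timber rack, hold it standing about half open, lower it gently until both hinge knuckles are fully down on their pins, then swing it shut against its stop; leave everything else on the bench where it is.

Things in the scene. Friction and masses are not known exactly. Their poses are not given: they have to be found in the camera images.
- guard: Fixed frame of the spark guard; origin on the hinge axis at bench level. The doorway runs from there to -x, a fixed amber panel (215 mm high) to +x. Shut, the door lies along this x axis (door yaw = guard yaw); it opens toward this +y: opened by angle a, its yaw is guard yaw - a. No latch or spring: it stays where left. Opened beyond 0.8 rad it may meet the rack
- pin_low (a point): Lower hinge: centre of the seat (top of the fixed barrel, 21 mm across) at the foot of its upright pin, 55 mm above the bench. The pin is 12 mm in diameter, stands 26 mm up from here and has a tapered tip
- pin_high (a point): Upper hinge, on the same vertical axis: the same point, 165 mm above the bench, same pin. Its fixed barrel reaches down to 142 mm above the bench. The grey hinge post behind (30 mm square, 215 mm tall) is centred 30 mm to +x of the axis
- stop (a point): Centre of the steel door stop on the grey latch post at the doorway's end: 248 mm to -x of the hinge axis, 140 mm above the bench. The shut door's free edge rests against it, coming from +y. The post is 30 mm square, 180 mm tall, 267 mm from the axis
- door_lug (a point): Centre of the steel lug on top of the lift-off door: 70 mm long (x), 12 mm thick (y), 32 mm high, above the centre of mass. Axes are the door's: x in its plane towards the hinge, y across it, z up. Door: yellow frame 15 mm thick, 230 wide, 195 high, amber pane, 0.5 to 0.75 kg. From here the hinge axis is 120 mm to +x, free edge 124 mm to -x, frame top 16 mm below, lower edge 211 mm below
- knuckle_low (a point): Centre of the lower mouth of the door's lower hinge knuckle: a vertical tube 40 mm long, 21 mm outside, 15 mm bore, open at both ends; in the door's frame 120 mm to +x of the lug's centre and 176 mm below it. Hung, it coincides with pin_low
- knuckle_high (a point): The same for the upper knuckle, 120 mm to +x of the lug's centre and 66 mm below it. Hung, it coincides with pin_high, and the door's lower edge is 20 mm above the bench
- rack: Fixed timber parking rack, origin at the centre of its underside: base 220 x 80 x 12 mm and four blocks, 52 mm high overall, that leave an 18 mm wide slot along its x. The door starts upright in the slot, lower edge 12 mm above the bench, and lifts straight up out of it (slot 40 mm deep)
- bar: Dark flat bar fixed to the bench, 50 mm (x) by 400 mm (y), 6 mm high; origin at the centre of its underside. Red magnet squares hold its +x side. Tabs butt against its long edge at x = -25 mm, nearer the robot. White chalk lines cross its top at y = -155, -93, -31, 31, 93, 155 mm. A tab in place has its centre at x = -55 mm, y on a mark, long axis along x. Spare marks stay empty; any tab fits any mark
- tab1_mid (a point): Centre (8 mm above the bench) of a loose bright steel tab, 60 mm (its x) by 30 mm (y) by 16 mm high, 0.22 kg, with a dark drilled hole in the middle; turned end for end it is the same. It starts askew, 35 to 115 mm short of the bar. Four to six of the six tabs are present
- tab2_mid (a point): Tab 2, the same as tab 1; may be absent
- tab3_mid (a point): Tab 3, the same as tab 1; may be absent
- tab4_mid (a point): Tab 4, the same as tab 1; may be absent
- tab5_mid (a point): Tab 5, the same as tab 1; may be absent
- tab6_mid (a point): Tab 6, the same as tab 1; may be absent
Not all that is in view belongs to the job. What is shaped like the part that bears tab3_mid but red is not meant. Leave any green look-alike of the part that bears tab1_mid alone.

How it is judged:
On the way, in this order (a step that is already met when the one before it is completed fails the run):
1. both knuckles of the door are fully down on their pins while the door stands at least 20 degrees open (horizontal distance between knuckle_low and pin_low below 0.005 m and z of knuckle_low in the frame of pin_low between -0.004 and 0.004 m and horizontal distance between knuckle_high and pin_high below 0.005 m and z of knuckle_high in the frame of pin_high between -0.004 and 0.004 m and angle between the x axis of door_lug and the x axis of guard, either way round above 0.35 rad), for 0.2 s.
2. the hung door is swung shut against its stop (horizontal distance between knuckle_low and pin_low below 0.005 m and z of knuckle_low in the frame of pin_low between -0.004 and 0.004 m and horizontal distance between knuckle_high and pin_high below 0.005 m and z of knuckle_high in the frame of pin_high between -0.004 and 0.004 m and angle between the x axis of door_lug and the x axis of guard, either way round below 0.08 rad), for 0.2 s.
At the end, for the whole second after the job is handed in: every tab flat and still, end within 4.5 mm of the bar's near edge, square within 5 degrees, centred within 6 mm of a chalk mark; both door knuckles on their pins (within 4 mm of the seat in height, 5 mm sideways); door shut within 4.5 degrees and still (all of step 2 and x of tab1_mid in the frame of bar between -0.0595 and -0.05 m and height (world z) of each of tab1_mid, tab2_mid, tab3_mid, tab4_mid, tab5_mid, tab6_mid below 0.012 m and angle between each of tab1_mid, tab2_mid, tab3_mid, tab4_mid, tab5_mid, tab6_mid's own z axis and vertical below 0.1 rad and angle between the x axis of each of tab1_mid, tab2_mid, tab3_mid, tab4_mid, tab5_mid, tab6_mid and the x axis of bar, either way round below 0.09 rad and linear speed of each of tab1, tab2, tab3, tab4, tab5, tab6 below 0.02 m/s and (y of tab1_mid in the frame of bar between -0.161 and -0.149 m or y of tab1_mid in the frame of bar between -0.099 and -0.087 m or y of tab1_mid in the frame of bar between -0.037 and -0.025 m or y of tab1_mid in the frame of bar between 0.025 and 0.037 m or y of tab1_mid in the frame of bar between 0.087 and 0.099 m or y of tab1_mid in the frame of bar between 0.149 and 0.161 m) and x of tab2_mid in the frame of bar between -0.0595 and -0.05 m and (y of tab2_mid in the frame of bar between -0.161 and -0.149 m or y of tab2_mid in the frame of bar between -0.099 and -0.087 m or y of tab2_mid in the frame of bar between -0.037 and -0.025 m or y of tab2_mid in the frame of bar between 0.025 and 0.037 m or y of tab2_mid in the frame of bar between 0.087 and 0.099 m or y of tab2_mid in the frame of bar between 0.149 and 0.161 m) and x of tab3_mid in the frame of bar between -0.0595 and -0.05 m and (y of tab3_mid in the frame of bar between -0.161 and -0.149 m or y of tab3_mid in the frame of bar between -0.099 and -0.087 m or y of tab3_mid in the frame of bar between -0.037 and -0.025 m or y of tab3_mid in the frame of bar between 0.025 and 0.037 m or y of tab3_mid in the frame of bar between 0.087 and 0.099 m or y of tab3_mid in the frame of bar between 0.149 and 0.161 m) and x of tab4_mid in the frame of bar between -0.0595 and -0.05 m and (y of tab4_mid in the frame of bar between -0.161 and -0.149 m or y of tab4_mid in the frame of bar between -0.099 and -0.087 m or y of tab4_mid in the frame of bar between -0.037 and -0.025 m or y of tab4_mid in the frame of bar between 0.025 and 0.037 m or y of tab4_mid in the frame of bar between 0.087 and 0.099 m or y of tab4_mid in the frame of bar between 0.149 and 0.161 m) and x of tab5_mid in the frame of bar between -0.0595 and -0.05 m and (y of tab5_mid in the frame of bar between -0.161 and -0.149 m or y of tab5_mid in the frame of bar between -0.099 and -0.087 m or y of tab5_mid in the frame of bar between -0.037 and -0.025 m or y of tab5_mid in the frame of bar between 0.025 and 0.037 m or y of tab5_mid in the frame of bar between 0.087 and 0.099 m or y of tab5_mid in the frame of bar between 0.149 and 0.161 m) and x of tab6_mid in the frame of bar between -0.0595 and -0.05 m and (y of tab6_mid in the frame of bar between -0.161 and -0.149 m or y of tab6_mid in the frame of bar between -0.099 and -0.087 m or y of tab6_mid in the frame of bar between -0.037 and -0.025 m or y of tab6_mid in the frame of bar between 0.025 and 0.037 m or y of tab6_mid in the frame of bar between 0.087 and 0.099 m or y of tab6_mid in the frame of bar between 0.149 and 0.161 m) and linear speed of door below 0.03 m/s and angular speed of door below 0.1 rad/s); the robot touches nothing.
It fails at once if the door is let fall onto its pins (faster than 0.3 m/s while on them) (horizontal distance between knuckle_low and pin_low below 0.006 m and z of knuckle_low in the frame of pin_low between 0.002 and 0.026 m and linear speed of door above 0.3 m/s).
It fails at once if something that is not part of the job is moved more than 3 cm (distance of any of brush, wrench, spray, nozzle, mug, magnet, chalk from where it was at the start of the episode above 0.03 m).
Of tab1, tab2, tab3, tab4, tab5, tab6 only 4 to 6 are there at a start; the rules pass over those that are not, and their reading is None.
At some moment in a run one of tab1, tab2, tab3, tab4, tab5, tab6 may be knocked a few centimetres aside while the robot is not near it.
It also fails if it takes over 210 s, if anything falls off the work surface, if the arm or the gripper's body presses on something with over 40 N, if the wrist force passes 120 N, or if a joint passes its speed limit or range.

## Working session

There is one attempt and no reset: what is moved stays moved. The work goes in short steps, Python scripts to look and compute and a tool call to move; the robot and the scene stay as the last step left them, time stands still between calls to the robot, and variables do not carry over. Pictures are saved under pics/ and viewed, at most 14 in all, crops included, and the job is handed in when it is done.

Besides the shell and the picture viewer there is one more tool, called as a command line: name --pt "numbers of a row" for each row, then --argument value for the rest. play_rows: Moves the arm, as the interface text tells. Its arguments: {"type":"object","properties":{"deltas":{"type":"array"},"newtons":{"type":"number"}},"required":["deltas"]}

```bash
mkdir -p pics; cat > h.py <<'E'
from workcell import *
import numpy as np, cv2
from scipy.spatial.transform import Rotation as R
def cal(n):
    c=get_calibration(n); f=200/np.tan(np.radians(c["fovy"])/2)
    return c,f,np.array(c["rotation"]).reshape(3,3) if np.size(c["rotation"])==9 else R.from_euler('xyz',c["rotation"]).as_matrix(),np.array(c["xyz"])
def proj(n,P):
    c,f,M,t=cal(n); q=(np.atleast_2d(P)-t)@M; s=q[:,:2]/q[:,2:]
    s=s*(1+c["k1"]*(s**2).sum(1,keepdims=True)); return s*f+[c["cx"],c["cy"]]
def ray(n,uv):
    c,f,M,t=cal(n); d=(np.atleast_2d(uv)-[c["cx"],c["cy"]])/f; s=d.copy()
    for _ in range(30): s=d/(1+c["k1"]*(s**2).sum(1,keepdims=True))
    return t,np.c_[s,np.ones(len(s))]@M.T
def onz(n,uv,z):
    t,d=ray(n,uv); return t+d*((z-t[2])/d[:,2:])
def save(n,name):
    im=grab_frame(n); cv2.imwrite(f"pics/{name}.png",im[:,:,::-1]); return im
E
python3 - <<'E'
from h import *
save("side","s0");save("top","t0")
for n in("side","top"):print(get_calibration(n))
print(observe())
E
```

```text
{'fovy': 48.56360845781464, 'cx': 323.0111425972048, 'cy': 198.7541461036771, 'k1': 0.03461050279295751, 'xyz': array([ 0.35293472, -0.97865121,  1.13668932]), 'rotation': array([-2.34666582e+00, -1.78008949e-03, -2.14416137e-01])}
{'fovy': 48.032085744202675, 'cx': 323.6240044026593, 'cy': 204.72796258067217, 'k1': 0.023238295246067513, 'xyz': array([2.82357853e-01, 1.47881002e-03, 1.52464360e+00]), 'rotation': array([-2.93854310e+00,  2.43259085e-03, -1.60076582e+00])}
{'clock': 0.1, 'qpos': array([-1.31620127,  0.52195272, -0.03632663,  1.59991534,  0.02121964,
        1.02109345, -0.11281201]), 'qd': array([-1.12876953e-03, -1.41261240e-03,  1.91656482e-04, -5.52229914e-04,
       -1.89694196e-03, -7.42759842e-05, -7.71476307e-04]), 'joint_efforts': array([ 3.15105317e-03, -9.28481054e+01,  1.98429264e+00, -3.70530009e+01,
        1.82628521e-02,  5.35631945e-03,  2.75511667e-05]), 'position': array([0.19939273, 0.59204323, 0.23079712]), 'tool_rot': array([-3.14061297e+00,  8.45914408e-05,  2.81678357e+00]), 'force': array([ 0.14324724, -0.02307088,  0.57586773]), 'moment': array([-0.00965594,  0.02504533,  0.02290606]), 'finger_force': 0.0, 'grip_width': 0.08506478149568276}
```

View pics/t0.png

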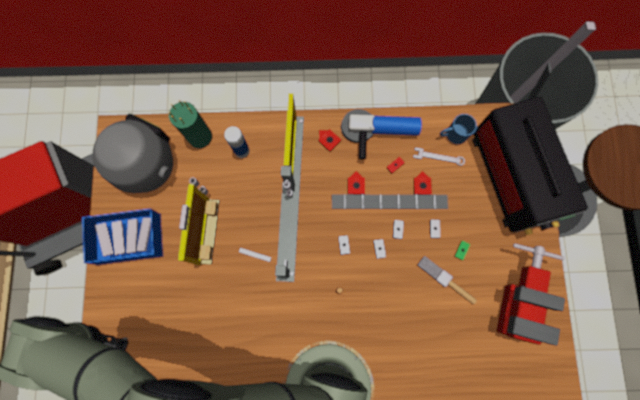

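View pics/s0.png

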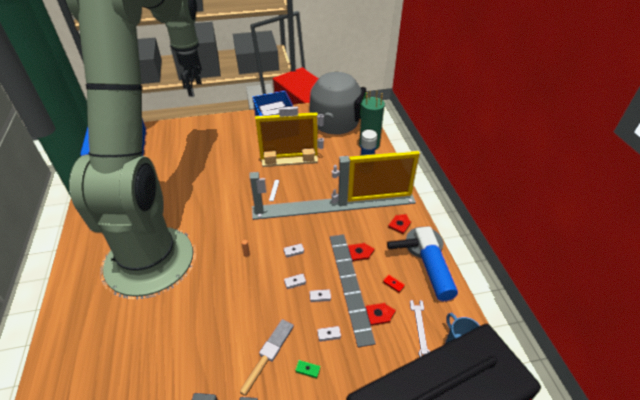

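Top view: the loose bright tabs are at (344,245), (379,248), (398,229) and (435,228). The look-alikes are green (462,250), red (395,165) and the rods in the blue box at (122,237). The bar is at (390,202), the guard hinge near (288,185), its latch post at (285,270), and the door in the rack at (195,225). I choose the four bright tabs and will check them in a close crop.

```bash
python3 - <<'E'
import cv2,numpy as np
t=cv2.imread("pics/t0.png");s=cv2.imread("pics/s0.png")
r=lambda im,x,y,w,h,k:cv2.resize(im[y:y+h,x:x+w],None,fx=k,fy=k,interpolation=cv2.INTER_CUBIC)
a=r(t,320,180,160,90,5);cv2.imwrite("pics/c_tabs.png",a)
b=r(t,170,90,140,200,3)
c=r(s,245,95,185,130,3)
o=np.zeros((600,420+370,3),np.uint8);o[:600,:420]=b;c=cv2.resize(c,(370,260));o[:260,420:]=c
cv2.imwrite("pics/c_guard.png",b)
cv2.imwrite("pics/c_side.png",r(s,245,95,180,130,4.4))
E
```

```text
(no output)
```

View pics/c_tabs.png

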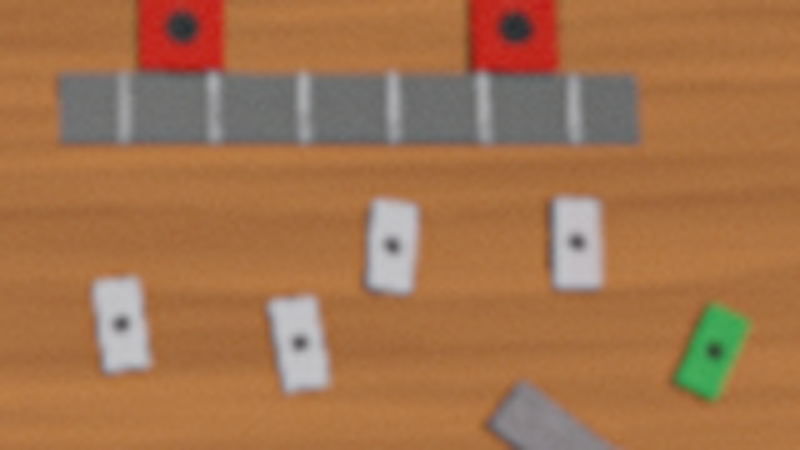

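View pics/c_guard.png

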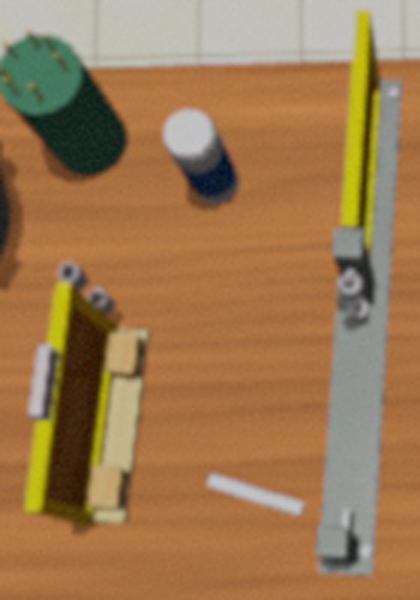

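View pics/c_side.png

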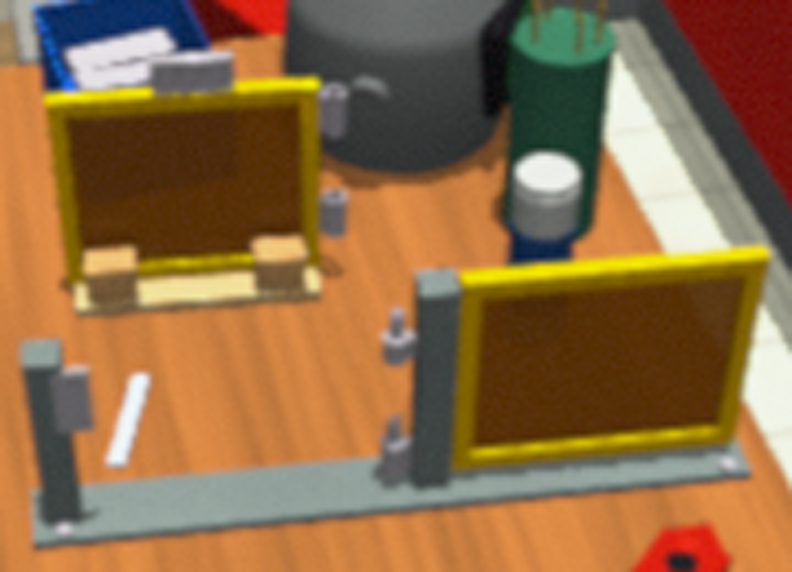

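The crops confirm four grey tabs with holes and a separate green one. They also show the guard pins and posts, the door's lug and both knuckles.

```bash
cat >> h.py <<'E'
from scipy.optimize import least_squares
def posefit(obs,p0):
    # obs: (cam,(u,v),(x,y,z) local)
    def w(p,q): 
        c,s=np.cos(p[2]),np.sin(p[2]);return [p[0]+c*q[0]-s*q[1],p[1]+s*q[0]+c*q[1],q[2]]
    f=lambda p:np.concatenate([(proj(n,w(p,q))[0]-uv) for n,uv,q in obs])
    r=least_squares(f,p0,loss='soft_l1');return r.x,r.fun.reshape(-1,2) if 0 else f(r.x).reshape(-1,2)
def mask(im,kind="tab"):
    h=cv2.cvtColor(im,cv2.COLOR_RGB2HSV);return ((h[...,1]<60)&(h[...,2]>130)).astype(np.uint8)
def tabfit(ims,n0,uv):
    # seed position from seed pixel in top; fit projected box to soft whiteness in each camera
    p=onz("top",[uv],.016)[0]
    def one(n,p):
        im=ims[n].astype(float);sat=(im.max(2)-im.min(2))/(im.max(2)+1)
        c=proj(n,[[p[0],p[1],.016]])[0];x0,y0=np.round(c-18).astype(int)
        W=np.clip((.45-sat[y0:y0+36,x0:x0+36])/.3,0,1);return W,x0,y0
    def f(q):
        out=[]
        for n in ims:
            W,x0,y0=dat[n];c,s=np.cos(q[2]),np.sin(q[2])
            B=np.array([[q[0]+c*a-s*b,q[1]+s*a+c*b,z] for a in(-.03,.03) for b in(-.015,.015) for z in(0,.016)])
            h=cv2.convexHull(((proj(n,B)-[x0,y0]+.5)*8*16-8).astype(np.float32)).astype(np.int32)
            m=np.zeros((288,288),np.uint8);cv2.fillConvexPoly(m,h,255,shift=4)
            m=cv2.resize(m,(36,36),interpolation=cv2.INTER_AREA)/255.
            m=cv2.GaussianBlur(m,(0,0),.6)
            D=np.hypot(*np.meshgrid(np.arange(36)-18,np.arange(36)-18))<14
            out.append(((m-W)*D).ravel())
        return (np.concatenate(out)**2).sum()
    from scipy.optimize import minimize
    dat={n:one(n,p) for n in ims}
    best=min((minimize(f,[p[0],p[1],a],method='Nelder-Mead',options=dict(initial_simplex=[[p[0],p[1],a],[p[0]+.004,p[1],a],[p[0],p[1]+.004,a],[p[0],p[1],a+.15]],xatol=1e-4,fatol=1e-3)) for a in(-.3,0,.3)),key=lambda r:r.fun)
    return best.x,best.fun
E
python3 - <<'E'
from h import *
T=lambda x,y:("top",(170+(x+.5)/3-.5,90+(y+.5)/3-.5)); S=lambda x,y:("side",(245+(x+.5)/4.4-.5,95+(y+.5)/4.4-.5))
g=[T(349,278)+((0,0,.188),),T(348,243)+((.03,0,.215),),T(334,543)+((-.267,0,.180),),
 S(397,315)+((0,0,.19),),S(393,420)+((0,0,.08),),S(438,282)+((.03,0,.215),),S(42,352)+((-.267,0,.18),)]
p,r=posefit(g,[.5,.1,0]);print("guard",p,r.round(1).tolist())
d=[T(41,381)+((-.12,0,.239),),T(69,272)+((0,0,.197),),T(98,298)+((0,0,.087),),S(333,92)+((0,0,.197),),S(333,197)+((0,0,.087),),S(192,60)+((-.12,0,.239),)]
p,r=posefit(d,[.5,.4,0]);print("door(hinge axis)",p,r.round(1).tolist())
C=lambda x,y:("top",(320+(x+.5)/5-.5,180+(y+.5)/5-.5))
b=[C(x,108)+((0,y,.006),) for x,y in zip((124,214,304,393,484,574),(.155,.093,.031,-.031,-.093,-.155))]
b+=[C(60,73)+((.025,.2,.006),),C(637,73)+((.025,-.2,.006),)]
p,r=posefit(b,[.6,-.1,0]);print("bar",p,r.round(1).tolist())
ims={n:cv2.imread(f"pics/{n[0]}0.png")[:,:,::-1] for n in("top","side")}
for uv in[(344,245),(379,248),(398,229),(435,228)]:
    print("tab",tabfit(ims,0,uv),tabfit({"top":ims["top"]},0,uv)[0],tabfit({"side":ims["side"]},0,uv)[0])
c,s=proj("side",[[p[0]-.025*np.cos(p[2]),p[1],.006]])[0];print("bar near in side",c,s)
E
```

```text
guard [ 0.63111059  0.10926198 -0.07503107] [[0.2, 0.0], [0.4, -0.1], [-0.1, -0.5], [-0.1, -0.8], [0.1, -0.4], [-0.2, 0.0], [-0.5, 0.4]]
door(hinge axis) [ 0.64358845  0.39333249 -0.09265301] [[0.2, -0.0], [0.0, 0.1], [0.0, -0.1], [0.1, -0.1], [0.2, -0.1], [-0.5, -0.4]]
bar [ 0.60047272 -0.23169675 -0.03070844] [[0.1, 0.0], [0.0, 0.0], [-0.0, 0.0], [0.1, 0.0], [-0.1, 0.0], [-0.1, 0.0], [-0.1, -0.0], [0.0, -0.0]]
tab (array([ 0.4550917 , -0.06745008,  0.11116895]), np.float64(16.986324093895213)) [ 0.45510608 -0.06813845  0.10058314] [ 0.45548857 -0.06646011  0.09689605]Traceback (most recent call last):
  File "<stdin>", line 14, in <module>
  File "h.py", line 48, in tabfit
    best=min((minimize(f,[p[0],p[1],a],method='Nelder-Mead',options=dict(initial_simplex=[[p[0],p[1],a],[p[0]+.004,p[1],a],[p[0],p[1]+.004,a],[p[0],p[1],a+.15]],xatol=1e-4,fatol=1e-3)) for a in(-.3,0,.3)),key=lambda r:r.fun)
  File "h.py", line 48, in <genexpr>
    best=min((minimize(f,[p[0],p[1],a],method='Nelder-Mead',options=dict(initial_simplex=[[p[0],p[1],a],[p[0]+.004,p[1],a],[p[0],p[1]+.004,a],[p[0],p[1],a
[... 158 characters left out ...]
^^^^^^^^^^^^^^^^^^^^^^^^^^^^^^^^^^^^^^^^^^^^^^^^^^^^^^^^^^^^^^^^^^^^^^^^^^^^^^^^^^^^^^^^^^^^^^^^^
    res = _minimize_neldermead(fun, x0, args, callback, bounds=bounds,
                               **options)
    fxcc = func(xcc)
    fx = function(np.copy(x), *(wrapper_args + args))
  File "h.py", line 39, in f
    h=cv2.convexHull(((proj(n,B)-[x0,y0]+.5)*8*16-8).astype(np.float32)).astype(np.int32)
                       ~~~~^^^^^
  File "h.py", line 8, in proj
    c,f,M,t=cal(n); q=(np.atleast_2d(P)-t)@M; s=q[:,:2]/q[:,2:]
            ~~~^^^
  File "h.py", line 5, in cal
    c=get_calibration(n); f=200/np.tan(np.radians(c["fovy"])/2)
ValueError: time passes only in moves, steps and waits
```

```bash
sed -i 's/^def cal(n):/import functools\n@functools.cache\ndef cal(n):/' h.py
cat > tabs.py <<'E'
from h import *
import sys
def tabs(ims,seeds):
    for uv in seeds:
        print("tab",tabfit(ims,0,uv)[0].round(4),tabfit({"top":ims["top"]},0,uv)[0].round(4),tabfit({"side":ims["side"]},0,uv)[0].round(4))
E
python3 - <<'E'
from tabs import *
ims={n:cv2.imread(f"pics/{n[0]}0.png")[:,:,::-1] for n in("top","side")}
tabs(ims,[(344,245),(379,248),(398,229),(435,228)])
# side-cam check of bar marks
p=(.60047,-.2317,-.0307);im=ims["side"].copy()
print(observe()["clock"])
for y in(.155,.093,.031,-.031,-.093,-.155):
    for x in(-.025,.025):
        q=[p[0]+np.cos(p[2])*x-np.sin(p[2])*y,p[1]+np.sin(p[2])*x+np.cos(p[2])*y,.006]
        u,v=proj("side",q)[0]; print(round(u,1),round(v,1),end=' | ')
im=cv2.resize(im[225:355,320:380],None,fx=4.5,fy=4.5,interpolation=cv2.INTER_CUBIC)
cv2.imwrite("pics/c_bar.png",im[:,:,::-1])
E
```

```text
tab [ 0.4551 -0.0675  0.1112] [ 0.4551 -0.0681  0.1006] [ 0.4555 -0.0665  0.0969]
tab [ 0.4388 -0.187   0.1128] [ 0.4386 -0.188   0.1193] [ 0.4391 -0.1859  0.1097]
tab [ 0.5028 -0.2535 -0.1326] [ 0.5027 -0.2545 -0.1315] [ 0.5031 -0.2525 -0.1263]
tab [ 0.5016 -0.3787 -0.0755] [ 0.5012 -0.3799 -0.054 ] [ 0.5018 -0.3778 -0.0592]
0.1
331.5 246.1 | 346.4 244.0 | 335.4 261.0 | 350.7 258.8 | 339.4 276.9 | 355.2 274.5 | 343.8 293.8 | 360.1 291.2 | 348.4 311.9 | 365.3 309.1 | 353.4 331.3 | 370.8 328.4 |
```

View pics/c_bar.png

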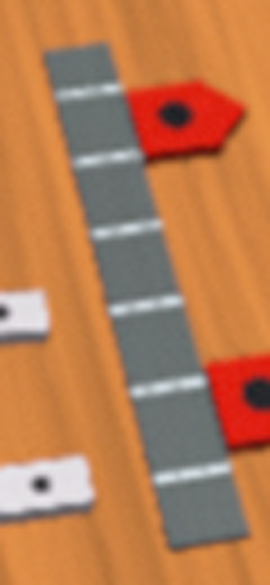

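The side-view crop shows the bar's chalk lines within about 0.3 px of the fitted pose (first mark at (332,246) to (347,244)). Door first.

```bash
cat >> h.py <<'E'
def row(xyz,yaw,cur=None):
    """row numbers from current pose (or cur=(xyz,rpy)) to a tool-down pose"""
    o=observe(); p,r=(o["position"],o["tool_rot"]) if cur is None else cur
    A=R.from_euler('xyz',r); B=R.from_euler('xyz',[np.pi,0,yaw])
    t=A.inv().apply(np.array(xyz)-p)/.5; w=(A.inv()*B).as_rotvec()/(2*np.pi/3)
    return np.r_[t,w].round(4).tolist(), "mm",round(np.linalg.norm(t)*500),"rows>=",round(max(np.linalg.norm(t)*10,np.linalg.norm(w)*120/8.59),1)
E
python3 - <<'E'
from h import *
print(row([.524,.4044,.30],3.049))
print(onz("top",[(254,255),(238,150)],.01))
E
```

```text
([-0.735, -0.1486, -0.1382, -0.0005, -0.0, -0.1109], 'mm', 381, 'rows>=', np.float64(7.6))
[[0.42862852 0.23523795 0.01      ]
 [0.80060976 0.29212613 0.01      ]]
```

play_rows --pt "-0.09 -0.02 -0.1 0 0 0 0.4" --pt "-0.735 -0.1486 -0.1382 0 0 -0.1109 0.4" --pt "-0.735 -0.1486 -0.1382 0 0 -0.1109 0.4" --pt "-0.735 -0.1486 -0.1382 0 0 -0.1109 0.4" --pt "-0.735 -0.1486 -0.1382 0 0 -0.1109 0.4" --pt "-0.735 -0.1486 -0.1382 0 0 -0.1109 0.4" --pt "-0.735 -0.1486 -0.1382 0 0 -0.1109 0.4" --pt "-0.735 -0.1486 -0.1382 0 0 -0.1109 0.4" --pt "-0.735 -0.1486 -0.1382 0 0 -0.1109 0.4" --pt "-0.735 -0.1486 -0.1382 0 0 -0.1109 0.4"

```text
clock: 1.1
position: [0.5247, 0.4038, 0.2998]
tool_rot: [-3.141, -0.001, 3.047]
force: [-0.3, 0.5, -0.0]
grip_width: 0.0511
finger_force: 0.0
```

```bash
python3 - <<'E'
from h import *
print(row([.524,.4044,.2125],3.049),observe()["grip_width"])
t=save("top","t1");s=save("side","s1")
uv=proj("top",[[.524,.4044,.30]])[0];us=proj("side",[[.524,.4044,.30]])[0];print(uv,us)
f=lambda im,u:cv2.resize(im[max(0,int(u[1])-50):int(u[1])+70,int(u[0])-60:int(u[0])+60],(400,400),interpolation=cv2.INTER_CUBIC)
cv2.imwrite("pics/c1.png",np.hstack([f(t,uv),f(s,us)])[:,:,::-1])
E
```

```text
([0.0014, 0.0013, 0.1747, -0.0003, -0.0003, -0.0009], 'mm', 87, 'rows>=', np.float64(1.7)) 0.0510969366845704
[176.72464133 212.81731256] [286.76031561  93.11073988]
```

View pics/c1.png

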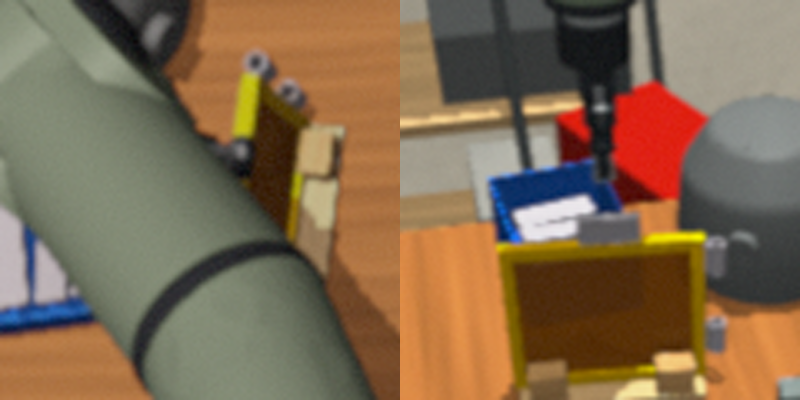

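The gripper is directly above the lug: fingertip at about (603,180) in the right-hand crop, lug below it at (608,228). I'll descend and grip.

play_rows --pt "0.001 0.001 0.06 0 0 0 0.4" --pt "0.0014 0.0013 0.12 0 0 0 0.4" --pt "0.0014 0.0013 0.15 0 0 0 0.4" --pt "0.0014 0.0013 0.1747 0 0 0 0.4" --pt "0.0014 0.0013 0.1747 0 0 0 0.4" --pt "0.0014 0.0013 0.1747 0 0 0 1" --pt "0.0014 0.0013 0.1747 0 0 0 1" --pt "0.0014 0.0013 0.1747 0 0 0 1" --pt "0.0014 0.0013 0.1747 0 0 0 1" --pt "0.0014 0.0013 0.1747 0 0 0 1" --newtons 70

```text
clock: 2.2
position: [0.5238, 0.4058, 0.2143]
tool_rot: [3.14, 0.001, 3.049]
force: [-0.4, 0.5, 6.5]
grip_width: 0.0104
finger_force: 69.9
```

play_rows --pt "0 0 -0.02 0 0 0 1" --pt "0 0 -0.05 0 0 0 1" --pt "0 0 -0.08 0 0 0 1" --pt "0 0 -0.11 0 0 0 1" --pt "0 0 -0.14 0 0 0 1" --pt "0 0 -0.16 0 0 0 1" --pt "0 0 -0.17 0 0 0 1" --pt "0 0 -0.17 0 0 0 1"

```text
clock: 3.0
position: [0.5235, 0.4054, 0.2987]
tool_rot: [3.141, 0.001, 3.049]
force: [0.7, 0.3, -6.4]
grip_width: 0.0104
finger_force: 68.7
```

```bash
python3 - <<'E'
from h import *
# lug target at open angle .6, clear above pins
g=(.6311,.1093,-.075);a=.6;y=g[2]-a
L=np.array([g[0]-.12*np.cos(y),g[1]-.12*np.sin(y)]);print(L)
print(observe()["force"],row([L[0],L[1]+.10,.297],np.pi+y+.2),row([L[0],L[1],.297],np.pi+y))
E
```

```text
[0.53741517 0.18428768]
[ 0.69802273  0.250255   -6.36284101] ([-0.0501, -0.2385, 0.0033, 0.0003, 0.0002, 0.1826], 'mm', 122, 'rows>=', np.float64(2.6)) ([-0.0686, -0.4377, 0.0032, 0.0003, 0.0002, 0.2781], 'mm', 222, 'rows>=', np.float64(4.4))
```

```bash
python3 - <<'E'
from h import *
L=[.5374,.1843];y=-.675
print(row([L[0],L[1]+.06,.297],np.pi+y),row([L[0],L[1]+.06,.2575],np.pi+y))
E
```

```text
([-0.0574, -0.3182, 0.0033, 0.0003, 0.0002, 0.2781], 'mm', 162, 'rows>=', np.float64(3.9)) ([-0.0574, -0.3182, 0.0823, 0.0003, 0.0002, 0.2781], 'mm', 167, 'rows>=', np.float64(3.9))
```

play_rows --pt "-0.01 -0.05 0 0 0 0.03 1" --pt "-0.02 -0.11 0 0 0 0.08 1" --pt "-0.03 -0.17 0.002 0 0 0.14 1" --pt "-0.04 -0.23 0.003 0 0 0.2 1" --pt "-0.05 -0.28 0.003 0 0 0.25 1" --pt "-0.0574 -0.3182 0.003 0 0 0.2781 1" --pt "-0.0574 -0.3182 0.03 0 0 0.2781 1" --pt "-0.0574 -0.3182 0.06 0 0 0.2781 1" --pt "-0.0574 -0.3182 0.0823 0 0 0.2781 1" --pt "-0.0574 -0.3182 0.0823 0 0 0.2781 1"

```text
clock: 4.0
position: [0.5364, 0.2445, 0.255]
tool_rot: [-3.139, -0.001, 2.468]
force: [0.2, 0.1, -7.2]
grip_width: 0.0106
finger_force: 68.8
```

```bash
python3 - <<'E'
from h import *
t=save("top","t2");s=save("side","s2")
f=lambda im,x,y,w,h:cv2.resize(im[y:y+h,x:x+w],(w*5,h*5),interpolation=cv2.INTER_CUBIC)
cv2.imwrite("pics/c2.png",np.hstack([f(t,235,130,80,110),f(s,285,110,80,110)])[:,:,::-1])
o=observe();P=o["position"];y=o["tool_rot"][2]-np.pi;k=P[:2]+.12*np.array([np.cos(y),np.sin(y)]);print(P,o["tool_rot"],k)
for z in(.0955+.04,.2055+.04-.0):
  for n in("top","side"):print(n,z,proj(n,[[k[0],k[1],z-.004]]))
E
```

```text
[0.53727286 0.24456543 0.25687843] [-3.14131956e+00 -1.44509688e-04  2.46737672e+00] [0.63101646 0.16965123]
top 0.1355 [[268.7841694  187.38805764]]
side 0.1355 [[330.34580909 167.32255938]]
top 0.2455 [[264.23310652 178.46770188]]
side 0.2455 [[330.79228927 141.97042456]]
```

View pics/c2.png

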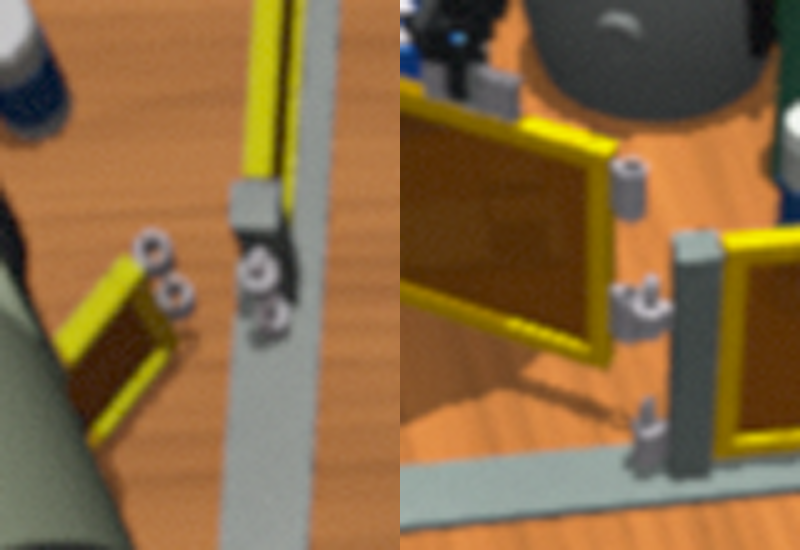

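The top crop shows the knuckle tops at (153,250) and (174,297), with the pins at about (257,268) and (270,317). In the side crop the upper knuckle is at (630,165). The door is held plumb, so I'll fit both and work out the approach.

```bash
python3 - <<'E'
from h import *
T=lambda x,y:("top",np.array((235+(x+.5)/5-.5,130+(y+.5)/5-.5))); S=lambda x,y:("side",np.array((285+(x-400+.5)/5-.5,110+(y+.5)/5-.5)))
o=observe();P=o["position"];L=P+[0,0,.0095]
obs=[T(153,248)+(-.026,),T(174,296)+(-.136,),S(630,165)+(-.026,),S(622,290)+(-.136,)]
f=lambda q:np.concatenate([proj(n,[[q[0],q[1],L[2]+dz]])[0]-uv for n,uv,dz in obs])
r=least_squares(f,[.631,.1696]);print("knuckle xy",r.x,r.fun.round(1))
obs2=[T(258,272)+(.165,),T(255,262)+(.191,),T(273,315)+(.055,),S(651,307)+(.165,),S(651,280)+(.19,),S(648,402)+(.081,),S(650,428)+(.055,)]
f=lambda q:np.concatenate([proj(n,[[q[0],q[1],z]])[0]-uv for n,uv,z in obs2])
r2=least_squares(f,[.631,.109]);print("pin xy",r2.x,r2.fun.round(1))
print("tcp pred knuckle",P[:2]+.12*np.array([np.cos(o["tool_rot"][2]-np.pi),np.sin(o["tool_rot"][2]-np.pi)]))
d=r2.x-r.x;print("delta",d)
yaw=2.4666
print(row(np.r_[P[:2]+d+[0,.015],.2575],yaw),row(np.r_[P[:2]+d,.2575],yaw))
E
```

```text
knuckle xy [0.62798961 0.16780737] [-0.3  0.3  0.  -0.4 -0.6  0.1  0.6  0.4]
pin xy [0.63163721 0.10978312] [ 0.5  0.1  0.4 -0.   0.2 -0.5 -0.1  0.   0.  -0.3 -0.  -0.7 -0.6 -0.5]
tcp pred knuckle [0.63101646 0.16965123]
delta [ 0.0036476  -0.05802425]
([-0.0594, -0.0627, -0.0012, -0.0001, -0.0001, 0.0004], 'mm', 43, 'rows>=', np.float64(0.9)) ([-0.0781, -0.0861, -0.0012, -0.0001, -0.0001, 0.0004], 'mm', 58, 'rows>=', np.float64(1.2))
```

play_rows --pt "-0.02 -0.022 0 0 0 0 1" --pt "-0.04 -0.044 -0.001 0 0 0 1" --pt "-0.055 -0.06 -0.001 0 0 0 1" --pt "-0.065 -0.071 -0.001 0 0 0 1" --pt "-0.073 -0.08 -0.001 0 0 0 1" --pt "-0.0781 -0.0861 -0.0012 0 0 0 1" --pt "-0.0781 -0.0861 -0.0012 0 0 0 1"

```text
clock: 4.8
position: [0.5408, 0.186, 0.2575]
tool_rot: [-3.142, -0.0, 2.466]
force: [-0.3, 0.7, -5.3]
grip_width: 0.0107
finger_force: 68.8
```

```bash
python3 - <<'E'
from h import *
t=save("top","t3");s=save("side","s3")
f=lambda im,x,y,w,h:cv2.resize(im[y:y+h,x:x+w],(w*10,h*10),interpolation=cv2.INTER_CUBIC)
cv2.imwrite("pics/c3.png",np.hstack([f(t,266,160,40,58),f(s,316,142,40,58)])[:,:,::-1])
o=observe();print(o["position"],o["tool_rot"],o["force"])
E
```

```text
[0.540818   0.1866014  0.25748794] [ 3.14145833e+00 -1.12225057e-04  2.46692444e+00] [ 0.6785198  -0.20329096 -5.75209102]
```

View pics/c3.png

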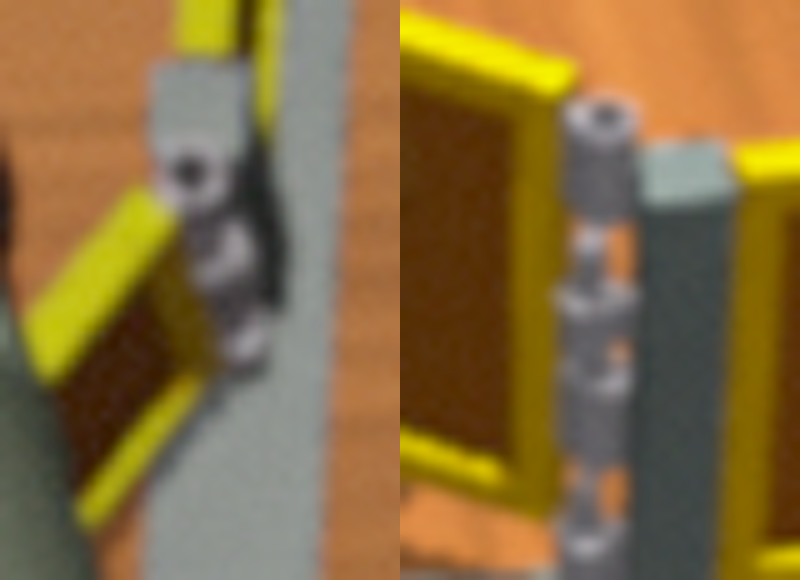

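In the side crop the knuckles (centres x≈601 and 596) line up with the barrels (x≈597 and 595), with the pin tips just below the mouths. I'll lower gently while watching the force.

play_rows --pt "0 0 0.006 0 0 0 1" --pt "0 0 0.012 0 0 0 1" --pt "0 0 0.018 0 0 0 1" --pt "0 0 0.024 0 0 0 1" --pt "0 0 0.028 0 0 0 1" --pt "0 0 0.028 0 0 0 1"

```text
clock: 5.5
position: [0.5405, 0.1865, 0.2432]
tool_rot: [-3.141, -0.001, 2.467]
force: [-2.7, 2.4, -4.7]
grip_width: 0.0108
finger_force: 69.1
```

```bash
python3 - <<'E'
from h import *
o=observe();print(o["position"],o["tool_rot"],o["force"],o["moment"])
E
```

```text
[0.540532   0.18648997 0.24324725] [-3.14122843e+00 -6.20237980e-04  2.46680555e+00] [-2.65503374  2.37308662 -4.74993785] [ 0.32825913  0.66211415 -0.12002318]
```

play_rows --pt "0.002 0 0 0 0 0 1" --pt "0.002 0 0.005 0 0 0 1" --pt "0.002 0 0.01 0 0 0 1" --pt "0.002 0 0.01 0 0 0 1"

```text
clock: 5.9
position: [0.5396, 0.187, 0.2381]
tool_rot: [-3.141, -0.001, 2.467]
force: [-5.1, 2.5, -3.6]
grip_width: 0.0106
finger_force: 69.1
```

```bash
python3 - <<'E'
from h import *
o=observe();print(o["position"],o["tool_rot"],o["force"],o["moment"])
E
```

```text
[0.53961414 0.18700836 0.23807349] [-3.14095850e+00 -7.36849053e-04  2.46676259e+00] [-5.11635284  2.50797377 -3.61727281] [ 0.47859305  0.9641273  -0.14737699]
```

play_rows --pt "0.003 0.0 0 0 0 0 1" --pt "0.004 -0.001 0.003 0 0 0 1" --pt "0.004 -0.001 0.008 0 0 0 1" --pt "0.004 -0.001 0.008 0 0 0 1"

```text
clock: 6.3
position: [0.5382, 0.1876, 0.2341]
tool_rot: [-3.141, 0.0, 2.467]
force: [0.5, -0.3, -6.8]
grip_width: 0.0106
finger_force: 68.8
```

```bash
python3 - <<'E'
from h import *
o=observe();print(o["position"],o["tool_rot"],o["force"],o["moment"])
E
```

```text
[0.5381555  0.1875613  0.23412728] [-3.14122417e+00  3.92716379e-05  2.46654446e+00] [ 0.53335262 -0.34612724 -6.80009518] [-0.0221425   0.02841916  0.00769095]
```

play_rows --pt "0 0 0.005 0 0 0 1" --pt "0 0 0.01 0 0 0 1" --pt "0 0 0.015 0 0 0 1" --pt "0 0 0.02 0 0 0 1" --pt "0 0 0.02 0 0 0 1"

```text
clock: 6.8
position: [0.538, 0.1877, 0.2241]
tool_rot: [-3.141, -0.0, 2.467]
force: [0.7, 0.0, -6.6]
grip_width: 0.0105
finger_force: 68.8
```

play_rows --pt "0 0 0.002 0 0 0 1" --pt "0 0 0.004 0 0 0 1" --pt "0 0 0.004 0 0 0 1"

```text
clock: 7.1
position: [0.5382, 0.1877, 0.2225]
tool_rot: [-3.142, 0.0, 2.467]
force: [-0.2, -0.6, -5.9]
grip_width: 0.0105
finger_force: 68.9
```

play_rows --pt "0 0 0.002 0 0 0 1" --pt "0 0 0.003 0 0 0 1" --pt "0 0 0.003 0 0 0 1"

```text
clock: 7.4
position: [0.5383, 0.1881, 0.2214]
tool_rot: [3.141, -0.0, 2.467]
force: [-3.7, 3.0, 4.1]
grip_width: 0.0104
finger_force: 70.3
```

The door is seated, with Fz going from −6 to +4 N. I'll loosen the fingers to about 20 mm and guide the lug along the arc, so the pins steer the door.

play_rows --pt "0 0 0 0 0 0 1" --pt "0 0 0 0 0 0 0.8" --pt "0 0 -0.002 0 0 0 0.77" --pt "0 0 -0.002 0 0 0 0.77"

```text
clock: 7.8
position: [0.5385, 0.1876, 0.2222]
tool_rot: [3.141, 0.0, 2.466]
force: [0.3, 0.1, -0.6]
grip_width: 0.0192
finger_force: 0.0
```

```bash
python3 - <<'E'
from h import *
o=observe();print(o["position"],o["force"],o["grip_width"])
h=np.array([.632,.1132])
for y in np.arange(-.6745,-.02,.06)[1:]:
    l=h-.12*np.array([np.cos(y),np.sin(y)]);print(round(y,3),row([l[0],l[1],.2225],np.pi+y)[0])
E
```

```text
[0.53845446 0.18758262 0.22217824] [ 0.31962637  0.10818864 -0.60248716] 0.01915948748733463
-0.614 [0.0005, -0.0137, -0.0006, 0.0001, 0.0002, -0.029]
-0.555 [-0.0008, -0.0281, -0.0007, 0.0001, 0.0002, -0.0576]
-0.495 [-0.0029, -0.0423, -0.0007, 0.0001, 0.0002, -0.0863]
-0.435 [-0.0059, -0.0564, -0.0007, 0.0001, 0.0002, -0.1149]
-0.375 [-0.0098, -0.0703, -0.0007, 0.0001, 0.0002, -0.1436]
-0.315 [-0.0145, -0.0839, -0.0007, 0.0001, 0.0002, -0.1722]
-0.255 [-0.02, -0.0972, -0.0007, 0.0001, 0.0002, -0.2009]
-0.195 [-0.0262, -0.1102, -0.0007, 0.0001, 0.0002, -0.2295]
-0.135 [-0.0333, -0.1227, -0.0007, 0.0001, 0.0002, -0.2582]
-0.075 [-0.041, -0.1348, -0.0007, 0.0001, 0.0002, -0.2868]
```

play_rows --pt "0.0005 -0.0137 0 0 0 -0.029 0.77" --pt "-0.0008 -0.0281 0 0 0 -0.0576 0.77" --pt "-0.0029 -0.0423 0 0 0 -0.0863 0.77" --pt "-0.0059 -0.0564 0 0 0 -0.1149 0.77" --pt "-0.0098 -0.0703 0 0 0 -0.1436 0.77" --pt "-0.0145 -0.0839 0 0 0 -0.1722 0.77" --pt "-0.02 -0.0972 0 0 0 -0.2009 0.77" --pt "-0.0262 -0.1102 0 0 0 -0.2295 0.77" --pt "-0.0295 -0.1165 0 0 0 -0.244 0.77" --pt "-0.0333 -0.1227 0 0 0 -0.2582 0.77"

```text
clock: 8.8
position: [0.513, 0.1291, 0.2221]
tool_rot: [3.141, 0.0, 3.008]
force: [-0.4, -0.1, 0.3]
grip_width: 0.0198
finger_force: 0.0
```

play_rows --pt "0 -0.006 0 0 0 -0.014 0.77" --pt "0 -0.012 0 0 0 -0.0287 0.77" --pt "0 -0.012 0 0 0 -0.0287 0.77"

```text
clock: 9.1
position: [0.5122, 0.123, 0.2221]
tool_rot: [-3.141, 0.0, 3.067]
force: [1.0, -0.1, -0.1]
grip_width: 0.0197
finger_force: 0.0
```

```bash
python3 - <<'E'
from h import *
o=observe();print(o["position"],o["tool_rot"],o["force"],o["moment"])
E
```

```text
[0.51219631 0.12300925 0.22205648] [-3.14149737e+00  2.50569492e-04  3.06740747e+00] [ 0.9681004  -0.05881346 -0.07323418] [ 0.02943572 -0.00811883  0.00956294]
```

Now I'll push the remaining slack in small steps until it contacts the stop.

play_rows --pt "0 -0.004 0 0 0 0 0.77" --pt "0 -0.007 0 0 0 0 0.77" --pt "0 -0.007 0 0 0 0 0.77"

```text
clock: 9.4
position: [0.5118, 0.1198, 0.222]
tool_rot: [-3.142, 0.0, 3.067]
force: [0.1, 0.9, -0.3]
grip_width: 0.0195
finger_force: 0.1
```

play_rows --pt "0 -0.002 0 0 0 0 0.77" --pt "0 -0.003 0 0 0 0 0.77" --pt "0 -0.003 0 0 0 0 0.77"

```text
clock: 9.7
position: [0.5116, 0.1185, 0.222]
tool_rot: [-3.142, -0.0, 3.067]
force: [-0.2, 0.7, -0.2]
grip_width: 0.0194
finger_force: 0.2
```

```bash
python3 - <<'E'
from h import *
o=observe();print(o["position"],o["force"])
t=save("top","t4");s=save("side","s4")
f=lambda im,x,y,w,h:cv2.resize(im[y:y+h,x:x+w],(w*4,h*4),interpolation=cv2.INTER_CUBIC)
cv2.imwrite("pics/c4.png",np.hstack([f(t,250,160,60,125),f(s,245,125,130,125)])[:,:,::-1])
E
```

```text
[0.51164643 0.11846537 0.2220047 ] [-0.21149212  0.65427373 -0.23052839]
```

View pics/c4.png

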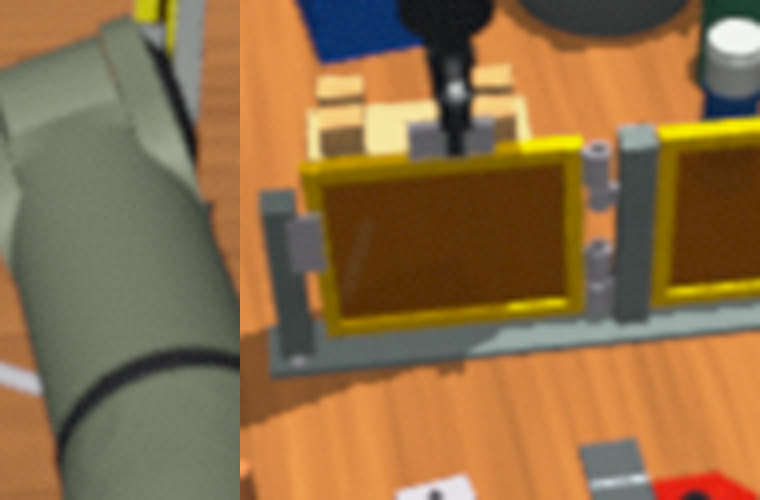

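The side crop shows the door hung, with both knuckles down on their barrels (x≈598) and the free edge near the stop at (308,243). I'll keep pushing until contact.

play_rows --pt "0 -0.002 0 0 0 0.002 0.77" --pt "0 -0.004 0 0 0 0.002 0.77" --pt "0 -0.004 0 0 0 0.002 0.77"

```text
clock: 10.1
position: [0.5115, 0.1163, 0.222]
tool_rot: [-3.141, -0.0, 3.063]
force: [-0.3, 0.1, -0.1]
grip_width: 0.0198
finger_force: 0.2
```

play_rows --pt "0 -0.002 0 0 0 0.002 0.77" --pt "0 -0.004 0 0 0 0.002 0.77" --pt "0 -0.004 0 0 0 0.002 0.77"

```text
clock: 10.4
position: [0.5114, 0.1145, 0.222]
tool_rot: [3.141, -0.0, 3.059]
force: [-0.5, 0.7, 0.2]
grip_width: 0.0197
finger_force: 0.5
```

play_rows --pt "0 -0.002 0 0 0 0.0 0.77" --pt "0 -0.004 0 0 0 0 0.77" --pt "0 -0.004 0 0 0 0 0.77"

```text
clock: 10.7
position: [0.5113, 0.114, 0.2221]
tool_rot: [3.14, 0.0, 3.06]
force: [1.5, 10.9, -3.2]
grip_width: 0.0201
finger_force: 5.1
```

play_rows --pt "0 -0.002 0 0 0 0 0.77" --pt "0 -0.003 0 0 0 0 0.77" --pt "0 -0.003 0 0 0 0 0.77"

```text
clock: 11.0
position: [0.5114, 0.1137, 0.2221]
tool_rot: [3.138, 0.001, 3.061]
force: [1.4, 17.2, -5.7]
grip_width: 0.0195
finger_force: 8.5
```

The door is against the stop (Fy jumped to 17 N). I'll back off, open, and rise.

play_rows --pt "0 0.007 0 0 0 0 0.77" --pt "0 0.007 0 0 0 0 0.5" --pt "0 0.007 -0.03 0 0 0 0.5" --pt "0 0.007 -0.1 0 0 0 0.5" --pt "0 0.007 -0.18 0 0 0 0.5" --pt "0 0.007 -0.2 0 0 0 0.5"

```text
clock: 11.6
position: [0.5126, 0.1142, 0.3258]
tool_rot: [3.14, 0.005, 3.058]
force: [-0.3, -0.4, 0.4]
grip_width: 0.0429
finger_force: 0.0
```

```bash
python3 - <<'E'
from tabs import *
ims={"top":save("top","t5"),"side":save("side","s5")}
tabs(ims,[(344,245),(379,248),(398,229),(435,228)])
im=cv2.resize(ims["side"][100:260,240:400],(640,640))
f=lambda im,x,y,w,h,k:cv2.resize(im[y:y+h,x:x+w],(w*k,h*k),interpolation=cv2.INTER_CUBIC)
a=np.zeros((600,800,3),np.uint8);a[:320,:640]=f(ims["side"],245,130,160,80,4);a[320:600,:]=f(ims["top"],320,180,160,56,5)
cv2.imwrite("pics/c5.png",a[:,:,::-1])
b=np.array([.6005,-.231]);y=-.0307
for m in(.155,.093,.031,-.031,-.093,-.155):print(m,b+[np.cos(y)*-.055-np.sin(y)*m,np.sin(y)*-.055+np.cos(y)*m])
E
```

```text
tab [ 0.4551 -0.0675  0.1112] [ 0.4551 -0.0683  0.1   ] [ 0.4552 -0.0666  0.1132]
tab [ 0.4388 -0.1869  0.1282] [ 0.4385 -0.188   0.1216] [ 0.4388 -0.1858  0.1196]
tab [ 0.5029 -0.2535 -0.1376] [ 0.5026 -0.2545 -0.1364] [ 0.503  -0.2526 -0.1286]
tab [ 0.5016 -0.3787 -0.0775] [ 0.5012 -0.3799 -0.0537] [ 0.5018 -0.3778 -0.0601]
0.155 [ 0.55028367 -0.0743848 ]
0.093 [ 0.54838057 -0.13635559]
0.031 [ 0.54647747 -0.19832637]
-0.031 [ 0.54457437 -0.26029716]
-0.093 [ 0.54267126 -0.32226794]
-0.155 [ 0.54076816 -0.38423873]
```

View pics/c5.png

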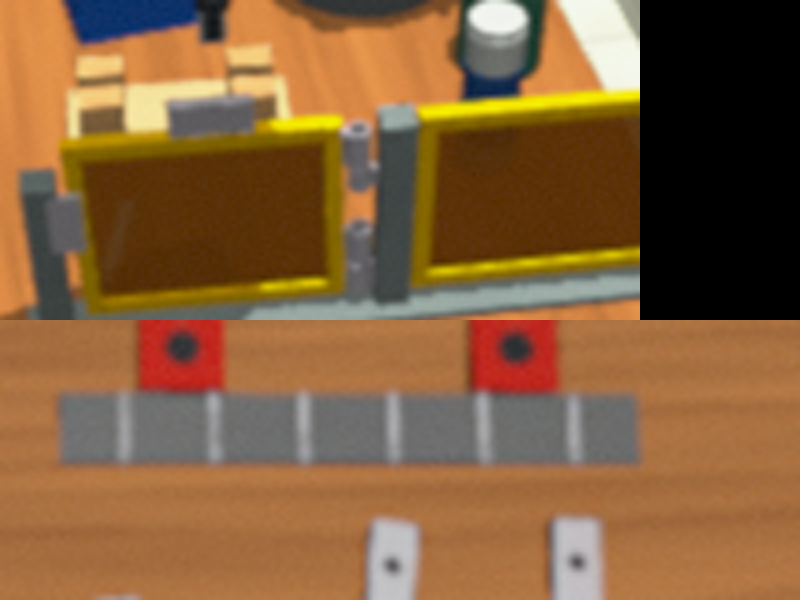

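The door is shut against its stop at (65,220) in the upper crop. The tabs have not moved. Now tab 1.

```bash
python3 - <<'E'
from h import *
print(observe()["qpos"][6])
print(row([.4551,-.0670,.31],np.pi+.105),row([.4551,-.0670,.06],np.pi+.105),row([.4551,-.067,.001],np.pi+.105))
E
```

```text
1.1642517234998493
([0.0833, -0.3706, 0.0262, 0.0003, 0.0012, -0.0898], 'mm', 190, 'rows>=', np.float64(3.8)) ([0.0846, -0.371, 0.5262, 0.0003, 0.0012, -0.0898], 'mm', 325, 'rows>=', np.float64(6.5)) ([0.0848, -0.3711, 0.6442, 0.0003, 0.0012, -0.0898], 'mm', 374, 'rows>=', np.float64(7.5))
```

play_rows --pt "0.0833 -0.3706 0.0262 0 0.001 -0.0898 0.4" --pt "0.0833 -0.3706 0.0262 0 0.001 -0.0898 0.4" --pt "0.0833 -0.3706 0.0262 0 0.001 -0.0898 0.4" --pt "0.0833 -0.3706 0.0262 0 0.001 -0.0898 0.4" --pt "0.0846 -0.371 0.5262 0 0.001 -0.0898 0.4" --pt "0.0846 -0.371 0.5262 0 0.001 -0.0898 0.4" --pt "0.0846 -0.371 0.5262 0 0.001 -0.0898 0.4" --pt "0.0846 -0.371 0.5262 0 0.001 -0.0898 0.4" --pt "0.0846 -0.371 0.5262 0 0.001 -0.0898 0.4" --pt "0.0846 -0.371 0.5262 0 0.001 -0.0898 0.4"

```text
clock: 12.7
position: [0.4491, -0.0668, 0.0529]
tool_rot: [3.14, -0.014, -3.036]
force: [0.0, 0.3, 1.3]
grip_width: 0.0512
finger_force: 0.0
```

```bash
python3 - <<'E'
from h import *
print(observe()["position"],observe()["grip_width"],row([.4551,-.0670,.001],np.pi+.105))
E
```

```text
[ 0.44905915 -0.0668202   0.05288062] 0.05117314915580551 ([-0.0135, -0.0018, 0.1036, 0.0007, -0.0069, 0.0004], 'mm', 52, 'rows>=', np.float64(1.0))
```

play_rows --pt "0 0 0.02 0 0 0 0.4" --pt "0 0 0.02 0 0 0 0.4" --pt "0 0 0.02 0 0 0 0.4"

```text
clock: 13.0
position: [0.455, -0.067, 0.0509]
tool_rot: [-3.141, 0.001, -3.036]
force: [-0.2, -0.8, 1.2]
grip_width: 0.0511
finger_force: 0.0
```

```bash
python3 - <<'E'
from h import *
print(observe()["position"],observe()["tool_rot"],row([.4551,-.0670,.001],np.pi+.105))
E
```

```text
[ 0.45503956 -0.06698035  0.05088834] [-3.14132357e+00  1.14417451e-03 -3.03604066e+00] ([-0.0, -0.0, 0.0998, -0.0001, 0.0005, 0.0003], 'mm', 50, 'rows>=', np.float64(1.0))
```

play_rows --pt "0 0 0.035 0 0 0 0.4" --pt "0 0 0.07 0 0 0 0.4" --pt "0 0 0.0998 0 0 0 0.4" --pt "0 0 0.0998 0 0 0 0.4" --pt "0 0 0.0998 0 0 0 1" --pt "0 0 0.0998 0 0 0 1" --pt "0 0 0.0998 0 0 0 1" --pt "0 0 0.0998 0 0 0 1" --newtons 40

```text
clock: 13.8
position: [0.4547, -0.067, 0.0006]
tool_rot: [-3.141, 0.0, -3.036]
force: [-1.0, 0.1, 11.4]
grip_width: 0.0294
finger_force: 39.0
```

```bash
python3 - <<'E'
from h import *
o=observe();print(o["position"],o["tool_rot"],o["force"],o["grip_width"])
Y=np.pi-.0307
for p in([.455,-.067,.006],[.538,-.0728,.006],[.538,-.0728,.002]):print(row(p,Y)[0])
E
```

```text
[ 0.4546833  -0.06700704  0.00062857] [-3.14139642e+00  1.96673567e-04 -3.03616518e+00] [-0.97329045  0.14816392 11.37234342] 0.029418854862505332
[-0.0006, -0.0001, -0.0107, -0.0001, 0.0001, 0.065]
[-0.1645, -0.0291, -0.0107, -0.0001, 0.0001, 0.065]
[-0.1645, -0.0291, -0.0027, -0.0001, 0.0001, 0.065]
```

play_rows --pt "0 0 -0.0107 0 0 0 1" --pt "-0.05 -0.009 -0.0107 0 0 0.03 1" --pt "-0.1 -0.018 -0.0107 0 0 0.065 1" --pt "-0.14 -0.026 -0.0107 0 0 0.065 1" --pt "-0.1645 -0.0291 -0.0107 0 0 0.065 1" --pt "-0.1645 -0.0291 -0.0107 0 0 0.065 1" --pt "-0.1645 -0.0291 -0.0017 0 0 0.065 1" --pt "-0.1645 -0.0291 -0.0017 0 0 0.065 1"

```text
clock: 14.6
position: [0.537, -0.0727, 0.0002]
tool_rot: [-3.142, -0.001, 3.111]
force: [2.3, 0.2, 3.6]
grip_width: 0.0288
finger_force: 41.9
```

```bash
python3 - <<'E'
from h import *
o=observe();print(o["position"],o["tool_rot"],o["force"],o["grip_width"])
E
```

```text
[ 5.36995675e-01 -7.27096784e-02  2.16960165e-04] [-3.14154689e+00 -1.10548065e-03  3.11090191e+00] [2.3331681  0.22385105 3.5584272 ] 0.028807394449517475
```

play_rows --pt "-0.008 0 0 0 0 0 1" --pt "-0.016 0 0 0 0 0 1" --pt "-0.02 0 0 0 0 0 1" --pt "-0.022 0 0 0 0 0 1" --pt "-0.022 0 0 0 0 0 1"

```text
clock: 15.1
position: [0.5459, -0.0732, 0.0001]
tool_rot: [3.142, -0.005, 3.111]
force: [-11.5, 0.9, 17.7]
grip_width: 0.0293
finger_force: 43.8
```

play_rows --pt "-0.002 0 0 0 0 0 1" --pt "-0.003 0 0 0 0 0 1" --pt "-0.003 0 0 0 0 0 1"

```text
clock: 15.4
position: [0.5474, -0.0732, 0.0002]
tool_rot: [3.142, -0.005, 3.111]
force: [-10.7, 0.1, 18.5]
grip_width: 0.029
finger_force: 43.8
```

play_rows --pt "0 0 -0.003 0 0 0 1" --pt "0 0 -0.003 0 0 0 1" --pt "-0.003 0 -0.003 0 0 0 1" --pt "-0.003 0 -0.003 0 0 0 1"

```text
clock: 15.8
position: [0.5509, -0.0731, 0.001]
tool_rot: [-3.142, -0.003, 3.111]
force: [-2.0, -0.2, -1.6]
grip_width: 0.0293
finger_force: 41.4
```

play_rows --pt "-0.002 0 0 0 0 0 1" --pt "-0.004 0 0 0 0 0 1" --pt "-0.004 0 0 0 0 0 1"

```text
clock: 16.1
position: [0.5509, -0.0731, 0.0006]
tool_rot: [3.142, -0.007, 3.111]
force: [-12.2, 0.8, 2.5]
grip_width: 0.0291
finger_force: 42.0
```

play_rows --pt "0.003 0 0 0 0 0 1" --pt "0.003 0 0 0 0 0 0.5" --pt "0.003 0 0 0 0 0 0.5" --pt "0.003 0 0 0 0 0 0.5" --pt "0.003 0 -0.05 0 0 0 0.5" --pt "0.003 0 -0.15 0 0 0 0.5" --pt "0.003 0 -0.2 0 0 0 0.45" --pt "0.003 0 -0.2 0 0 0 0.4" --pt "0.003 0 -0.2 0 0 0 0.4"

```text
clock: 17.0
position: [0.5522, -0.073, 0.1015]
tool_rot: [3.142, -0.001, 3.111]
force: [-0.6, -0.3, -0.3]
grip_width: 0.051
finger_force: 0.0
```

```bash
python3 - <<'E'
from tabs import *
ims={"top":save("top","t6"),"side":save("side","s6")}
u=proj("top",[[.5503,-.0744,.016]])[0];print(u)
tabs(ims,[u,(379,248),(398,229),(435,228)])
print(row([.4388,-.1862,.10],np.pi+.12))
E
```

```text
[344.57100397 216.34575333]
tab [ 0.5604 -0.0717 -0.0286] [ 0.549  -0.0876  0.7267] [ 0.5627 -0.0718  0.034 ]
tab [ 0.4389 -0.1864  0.154 ] [ 0.4391 -0.1872  0.1493] [ 0.4389 -0.1859  0.117 ]
tab [ 0.5029 -0.2536 -0.1313] [ 0.5026 -0.2545 -0.1364] [ 0.5033 -0.2524 -0.1198]
tab [ 0.5016 -0.3787 -0.0763] [ 0.5012 -0.3798 -0.0558] [ 0.5019 -0.3776 -0.0598]
([0.2183, -0.2331, 0.0014, 0.0001, -0.0015, -0.0718], 'mm', 160, 'rows>=', np.float64(3.2))
```

play_rows --pt "0.06 -0.06 0 0 0 -0.02 0.4" --pt "0.15 -0.16 0 0 0 -0.05 0.4" --pt "0.2183 -0.2331 0.0014 0 -0.0015 -0.0718 0.4" --pt "0.2183 -0.2331 0.0014 0 -0.0015 -0.0718 0.4" --pt "0.2183 -0.2331 0.08 0 -0.0015 -0.0718 0.4" --pt "0.2183 -0.2331 0.1 0 -0.0015 -0.0718 0.4" --pt "0.2183 -0.2331 0.1 0 -0.0015 -0.0718 0.4" --pt "0.2183 -0.2331 0.1 0 -0.0015 -0.0718 0.4"

```text
clock: 17.9
position: [0.4393, -0.1859, 0.0516]
tool_rot: [3.141, 0.0, -3.021]
force: [0.2, 0.5, 0.8]
grip_width: 0.051
finger_force: 0.0
```

```bash
python3 - <<'E'
from h import *
print(observe()["position"],row([.4388,-.1862,.0025],np.pi+.12))
im=cv2.imread("pics/t0.png");print(im[245,342],im[202,340],im[202,346:350].tolist());im=cv2.imread("pics/s0.png");print(im[250,290],im[296,316])
E
```

```text
[ 0.43927926 -0.18589857  0.0515699 ] ([0.0011, -0.0005, 0.0981, 0.0002, 0.0001, 0.0003], 'mm', 49, 'rows>=', np.float64(1.0))
[162 160 162] [109 111 112] [[132, 131, 132], [114, 113, 114], [114, 114, 113], [110, 112, 111]]
[224 220 224] [227 223 226]
```

play_rows --pt "0.001 0 0.035 0 0 0 0.4" --pt "0.001 0 0.07 0 0 0 0.4" --pt "0.001 0 0.0981 0 0 0 0.4" --pt "0.001 0 0.0981 0 0 0 0.4" --pt "0.001 0 0.0981 0 0 0 1" --pt "0.001 0 0.0981 0 0 0 1" --pt "0.001 0 0.0981 0 0 0 1" --pt "0.001 0 0.0981 0 0 0 1"

```text
clock: 18.7
position: [0.4393, -0.1864, 0.0036]
tool_rot: [-3.141, 0.003, -3.022]
force: [-1.0, 1.3, 8.5]
grip_width: 0.0286
finger_force: 39.9
```

```bash
sed -i 's|W=np.clip.*;return W|W=np.clip((im[y0:y0+36,x0:x0+36].min(2)-(120 if n=="top" else 140))/40,0,1);return W|' h.py
python3 - <<'E'
from tabs import *
ims={"top":save("top","t7"),"side":save("side","s7")}
o=observe();print(o["position"],o["tool_rot"],o["force"],o["grip_width"])
tabs(ims,[(344.6,216.3),(398,229),(435,228)])
Y=np.pi-.0307
for p in([.537,-.1970,.008],[.537,-.1970,.0025]):print(row(p,Y)[0])
E
```

```text
[ 0.43926608 -0.18639064  0.00357296] [-3.14103560e+00  2.45623039e-03 -3.02156104e+00] [-1.82123671  0.8539786   7.19009751] 0.028838499304459336
tab [ 0.5526 -0.0718 -0.0225] [ 0.5529 -0.0726 -0.0374] [ 0.5527 -0.067   0.0539]
tab [ 0.504  -0.2487 -0.215 ] [ 0.5153 -0.2485 -0.7881] [ 0.5037 -0.2494 -0.1222]
tab [ 0.5019 -0.3783 -0.0762] [ 0.501  -0.3808 -0.078 ] [ 0.5026 -0.3748 -0.0477]
[-0.1915, -0.0445, -0.0084, -0.0002, 0.0012, 0.072]
[-0.1915, -0.0445, 0.0026, -0.0002, 0.0012, 0.072]
```

play_rows --pt "0 0 -0.0084 0 0 0 1" --pt "-0.06 -0.014 -0.0084 0 0 0.03 1" --pt "-0.12 -0.03 -0.0084 0 0 0.06 1" --pt "-0.165 -0.041 -0.0084 0 0 0.072 1" --pt "-0.191 -0.0471 -0.0084 0 0 0.072 1" --pt "-0.191 -0.0471 -0.0084 0 0 0.072 1" --pt "-0.191 -0.0471 0.001 0 0 0.072 1" --pt "-0.191 -0.0471 0.001 0 0 0.072 1"

```text
clock: 19.6
position: [0.5364, -0.1983, 0.0027]
tool_rot: [3.142, 0.003, 3.111]
force: [3.0, 1.6, 6.6]
grip_width: 0.0292
finger_force: 42.6
```

play_rows --pt "-0.008 0 0 0 0 0 1" --pt "-0.012 0 0 0 0 0 1" --pt "-0.016 0 0 0 0 0 1" --pt "-0.018 0 0 0 0 0 1" --pt "-0.018 0 0 0 0 0 1"

```text
clock: 20.1
position: [0.5433, -0.199, 0.0026]
tool_rot: [3.141, -0.001, 3.11]
force: [-10.4, 1.5, 17.9]
grip_width: 0.0287
finger_force: 44.1
```

play_rows --pt "0 0 -0.003 0 0 0 1" --pt "0 0 -0.003 0 0 0 1" --pt "-0.004 0 -0.003 0 0 0 1" --pt "-0.004 0 -0.003 0 0 0 1"

```text
clock: 20.5
position: [0.5474, -0.1986, 0.0034]
tool_rot: [3.141, 0.001, 3.111]
force: [0.4, 0.1, -2.2]
grip_width: 0.0289
finger_force: 41.7
```

play_rows --pt "-0.002 0 0 0 0 0 1" --pt "-0.004 0 0 0 0 0 1" --pt "-0.004 0 0 0 0 0 1"

```text
clock: 20.8
position: [0.5481, -0.1986, 0.0031]
tool_rot: [3.141, -0.001, 3.11]
force: [-7.3, 0.4, 1.0]
grip_width: 0.0288
finger_force: 42.0
```

play_rows --pt "0.003 0 0 0 0 0 1" --pt "0.003 0 0.001 0 0 0 0.5" --pt "0.003 0 0.001 0 0 0 0.5" --pt "0.003 0 0.001 0 0 0 0.5" --pt "0.003 0 -0.05 0 0 0 0.5" --pt "0.003 0 -0.15 0 0 0 0.5" --pt "0.003 0 -0.2 0 0 0 0.5" --pt "0.003 0 -0.2 0 0 0 0.5"

```text
clock: 21.6
position: [0.5496, -0.1994, 0.1072]
tool_rot: [-3.14, 0.007, 3.11]
force: [-0.4, -0.5, -0.4]
grip_width: 0.0424
finger_force: 0.0
```

```bash
python3 - <<'E'
from tabs import *
ims={"top":save("top","t8"),"side":save("side","s8")}
print(observe()["position"]);Y=np.pi-.132
tabs(ims,[(398,229)])
for z in(.1,.05,.003):print(row([.503,-.2535,z],Y)[0])
E
```

```text
[ 0.54793616 -0.19864527  0.10392181]
tab [ 0.504  -0.249  -0.2146] [ 0.5153 -0.2485 -0.7881] [ 0.5034 -0.2495 -0.1198]
[0.0865, -0.1124, 0.0077, 0.0, 0.0011, 0.0483]
[0.0867, -0.1124, 0.1077, 0.0, 0.0011, 0.0483]
[0.0869, -0.1124, 0.2017, 0.0, 0.0011, 0.0483]
```

play_rows --pt "0.0865 -0.1124 0.0077 0 0 0.0483 0.5" --pt "0.0865 -0.1124 0.0077 0 0 0.0483 0.5" --pt "0.0867 -0.1124 0.1 0 0.001 0.0483 0.5" --pt "0.0869 -0.1124 0.15 0 0.001 0.0483 0.5" --pt "0.0869 -0.1124 0.15 0 0.001 0.0483 0.5" --pt "0.0869 -0.1124 0.2012 0 0.001 0.0483 0.5" --pt "0.0869 -0.1124 0.2012 0 0.001 0.0483 0.5" --pt "0.0869 -0.1124 0.2012 0 0.001 0.0483 1" --pt "0.0869 -0.1124 0.2012 0 0.001 0.0483 1" --pt "0.0869 -0.1124 0.2012 0 0.001 0.0483 1"

```text
clock: 22.7
position: [0.503, -0.2537, 0.0039]
tool_rot: [-3.141, 0.0, 3.01]
force: [0.1, 0.7, -1.9]
grip_width: 0.0287
finger_force: 39.7
```

play_rows --pt "0 0 0 0 0 0 1" --pt "0 0 0 0 0 0 1"

```text
clock: 22.9
position: [0.503, -0.2536, 0.0037]
tool_rot: [-3.142, -0.0, 3.009]
force: [-2.0, 1.7, 8.5]
grip_width: 0.029
finger_force: 41.0
```

```bash
python3 - <<'E'
from h import *
o=observe();print(o["position"],o["tool_rot"],o["force"],o["grip_width"]);Y=np.pi-.0307
for p in([.536,-.2603,.010],[.536,-.2603,.0045]):print(row(p,Y)[0])
E
```

```text
[ 0.50298573 -0.25360682  0.00365485] [-3.14158254e+00 -9.29357501e-05  3.00948802e+00] [-1.97333135  1.69721701  8.50041514] 0.029037465014526434
[-0.0672, -0.0046, -0.0127, -0.0, -0.0, -0.0484]
[-0.0672, -0.0046, -0.0017, -0.0, -0.0, -0.0484]
```

play_rows --pt "0 0 -0.0127 0 0 0 1" --pt "-0.03 -0.002 -0.0127 0 0 -0.024 1" --pt "-0.055 -0.004 -0.0127 0 0 -0.0484 1" --pt "-0.0672 -0.0046 -0.0127 0 0 -0.0484 1" --pt "-0.0672 -0.0046 -0.0127 0 0 -0.0484 1" --pt "-0.0672 -0.0046 -0.0037 0 0 -0.0484 1" --pt "-0.0672 -0.0046 -0.0037 0 0 -0.0484 1"

```text
clock: 23.6
position: [0.5346, -0.26, 0.004]
tool_rot: [3.141, -0.002, 3.11]
force: [-0.1, -0.4, -1.4]
grip_width: 0.0292
finger_force: 39.8
```

play_rows --pt "-0.008 0 0 0 0 0 1" --pt "-0.014 0 0 0 0 0 1" --pt "-0.018 0 0 0 0 0 1" --pt "-0.02 0 0 0 0 0 1" --pt "-0.02 0 0 0 0 0 1"

```text
clock: 24.1
position: [0.5447, -0.2604, 0.0044]
tool_rot: [3.141, -0.003, 3.11]
force: [-4.9, 0.0, -0.2]
grip_width: 0.0288
finger_force: 40.1
```

play_rows --pt "-0.002 0 0 0 0 0 1" --pt "-0.004 0 0 0 0 0 1" --pt "-0.004 0 0 0 0 0 1"

```text
clock: 24.4
position: [0.5447, -0.2604, 0.0041]
tool_rot: [3.14, -0.007, 3.11]
force: [-14.3, 2.2, 5.4]
grip_width: 0.0288
finger_force: 40.7
```

play_rows --pt "0.004 0 0 0 0 0 1" --pt "0.004 0 0.001 0 0 0 0.5" --pt "0.004 0 0.001 0 0 0 0.5" --pt "0.004 0 0.001 0 0 0 0.5" --pt "0.004 0 -0.05 0 0 0 0.5" --pt "0.004 0 -0.12 0 0 0 0.5" --pt "0.004 0 -0.12 0 0 0 0.5"

```text
clock: 25.1
position: [0.5478, -0.2616, 0.0686]
tool_rot: [-3.14, 0.005, 3.111]
force: [1.2, -1.1, -0.6]
grip_width: 0.0428
finger_force: 0.0
```

```bash
python3 - <<'E'
from tabs import *
ims={"top":save("top","t9"),"side":save("side","s9")}
tabs(ims,[(435,228)])
print(observe()["position"]);Y=np.pi-.065
for z in(.065,.003):print(row([.5016,-.3787,z],Y)[0])
E
```

```text
tab [ 0.5024 -0.3741 -0.0797] [ 0.5154 -0.371  -1.0195] [ 0.5026 -0.3748 -0.0477]
[ 0.546272   -0.2606113   0.06531256]
[0.0821, -0.2388, 0.0006, -0.0001, 0.0003, 0.0164]
[0.0822, -0.2388, 0.1246, -0.0001, 0.0003, 0.0164]
```

Side view confirms tab 4 is unmoved.

play_rows --pt "0.0821 -0.2388 0.0 0 0 0.0164 0.5" --pt "0.0821 -0.2388 0.0 0 0 0.0164 0.5" --pt "0.0821 -0.2388 0.0 0 0 0.0164 0.5" --pt "0.0821 -0.2388 0.05 0 0 0.0164 0.5" --pt "0.0821 -0.2388 0.08 0 0 0.0164 0.5" --pt "0.0822 -0.2388 0.1236 0 0 0.0164 0.5" --pt "0.0822 -0.2388 0.1236 0 0 0.0164 0.5" --pt "0.0822 -0.2388 0.1236 0 0 0.0164 1" --pt "0.0822 -0.2388 0.1236 0 0 0.0164 1" --pt "0.0822 -0.2388 0.1236 0 0 0.0164 1"

```text
clock: 26.2
position: [0.5011, -0.3784, 0.0034]
tool_rot: [3.142, -0.001, 3.077]
force: [-0.3, -1.2, -2.2]
grip_width: 0.0287
finger_force: 40.8
```

play_rows --pt "0 0 0 0 0 0 1" --pt "0 0 0 0 0 0 1"

```text
clock: 26.4
position: [0.5009, -0.3786, 0.0031]
tool_rot: [3.141, -0.001, 3.077]
force: [-0.0, -1.0, -2.6]
grip_width: 0.0286
finger_force: 40.8
```

```bash
python3 - <<'E'
from h import *
o=observe();print(o["position"],o["tool_rot"],o["force"],o["grip_width"]);Y=np.pi-.0307
for p in([.532,-.3842,.010],[.532,-.3842,.0045]):print(row(p,Y)[0])
E
```

```text
[ 0.50094146 -0.37856689  0.003126  ] [ 3.14149825e+00 -7.48881198e-04  3.07654501e+00] [-0.02983592 -0.99887899 -2.57433549] 0.028561884747358574
[-0.0627, -0.0072, -0.0138, 0.0001, -0.0004, -0.0164]
[-0.0627, -0.0072, -0.0028, 0.0001, -0.0004, -0.0164]
```

play_rows --pt "0 0 -0.0127 0 0 0 1" --pt "-0.03 -0.002 -0.0127 0 0 -0.01 1" --pt "-0.05 -0.005 -0.0127 0 0 -0.0164 1" --pt "-0.0627 -0.0072 -0.0127 0 0 -0.0164 1" --pt "-0.0627 -0.0072 -0.0127 0 0 -0.0164 1" --pt "-0.0627 -0.0072 -0.0018 0 0 -0.0164 1" --pt "-0.0627 -0.0072 -0.0018 0 0 -0.0164 1"

```text
clock: 27.1
position: [0.5309, -0.384, 0.0028]
tool_rot: [3.141, -0.002, 3.11]
force: [-0.2, 0.1, -3.1]
grip_width: 0.0288
finger_force: 40.8
```

play_rows --pt "-0.008 0 0 0 0 0 1" --pt "-0.014 0 0 0 0 0 1" --pt "-0.018 0 0 0 0 0 1" --pt "-0.02 0 0 0 0 0 1" --pt "-0.02 0 0 0 0 0 1"

```text
clock: 27.6
position: [0.5401, -0.3845, 0.0034]
tool_rot: [3.141, -0.004, 3.11]
force: [-10.2, 2.3, 3.0]
grip_width: 0.0286
finger_force: 41.5
```

play_rows --pt "-0.002 0 0 0 0 0 1" --pt "-0.004 0 0 0 0 0 1" --pt "-0.004 0 0 0 0 0 1"

```text
clock: 27.9
position: [0.5402, -0.3845, 0.0031]
tool_rot: [3.14, -0.008, 3.11]
force: [-20.5, 3.3, 7.5]
grip_width: 0.029
finger_force: 41.9
```

Butted at x=0.540. I'll release it, rise, and retreat towards +y out of both views.

play_rows --pt "0.005 0 0 0 0 0 1" --pt "0.005 0 0.001 0 0 0 0.5" --pt "0.005 0 0.001 0 0 0 0.5" --pt "0.005 0 0.001 0 0 0 0.5" --pt "0.005 0 -0.05 0 0 0 0.5" --pt "0.005 0 -0.15 0 0 0 0.5" --pt "0.005 0 -0.25 0 0 0 0.5" --pt "0.005 0 -0.35 0 0 0 0.5" --pt "0.005 0 -0.45 0 0 0 0.5" --pt "0.005 0 -0.6 0 0 0 0.5"

```text
clock: 28.9
position: [0.5416, -0.3843, 0.2812]
tool_rot: [-3.142, -0.0, 3.111]
force: [0.5, -0.4, -1.5]
grip_width: 0.0427
finger_force: 0.0
```

play_rows --pt "0.2 0.8 0 0 0 0 0.5" --pt "0.2 0.8 0 0 0 0 0.5" --pt "0.2 0.8 0 0 0 0 0.5" --pt "0.2 0.8 0 0 0 0 0.5" --pt "0.2 0.8 0 0 0 0 0.5" --pt "0.2 0.8 0 0 0 0 0.5" --pt "0.2 0.8 0 0 0 0 0.5" --pt "0.2 0.8 0 0 0 0 0.5" --pt "0.2 0.8 0 0 0 0 0.5" --pt "0.2 0.8 0 0 0 0 0.5"

```text
clock: 29.9
position: [0.4539, 0.0203, 0.2793]
tool_rot: [3.141, -0.0, 3.115]
force: [1.0, -0.9, 0.2]
grip_width: 0.0431
finger_force: 0.0
```

```bash
python3 - <<'E'
from tabs import *
ims={"top":save("top","t10"),"side":save("side","s10")}
o=observe();print(o["position"],o["tool_rot"])
f=lambda im,x,y,w,h,k:cv2.resize(im[y:y+h,x:x+w],(w*k,h*k),interpolation=cv2.INTER_CUBIC)
a=np.zeros((600,800,3),np.uint8);a[:250,:]=f(ims["top"],320,190,160,50,5);a[250:600,:800]=cv2.resize(ims["side"][120:295,:][:, 150:550],(800,350))
cv2.imwrite("pics/c10.png",a[:,:,::-1])
b=np.array([.6005,-.231]);y=-.0307;sd=[]
for m in(.155,.031,-.031,-.155):
    q=b+[np.cos(y)*-.055-np.sin(y)*m,np.sin(y)*-.055+np.cos(y)*m];sd.append(proj("top",[[*q,.016]])[0])
tabs(ims,sd)
E
```

```text
[0.4543607  0.01756288 0.27907601] [-3.14158446e+00 -4.95481314e-04  3.11043285e+00]
tab [ 0.5518 -0.0725 -0.0809] [ 0.5506 -0.0777 -0.289 ] [ 0.5526 -0.0673  0.0779]
tab [ 0.5478 -0.198  -0.0208] [ 0.5482 -0.1993 -0.0532] [ 0.5483 -0.1934  0.0553]
tab [ 0.5468 -0.26   -0.0139] [ 0.5472 -0.2617 -0.0269] [ 0.5468 -0.2555  0.0431]
tab [ 0.5423 -0.3837 -0.0362] [ 0.543  -0.3865 -0.0437] [ 0.5428 -0.3805  0.022 ]
```

View pics/c10.png

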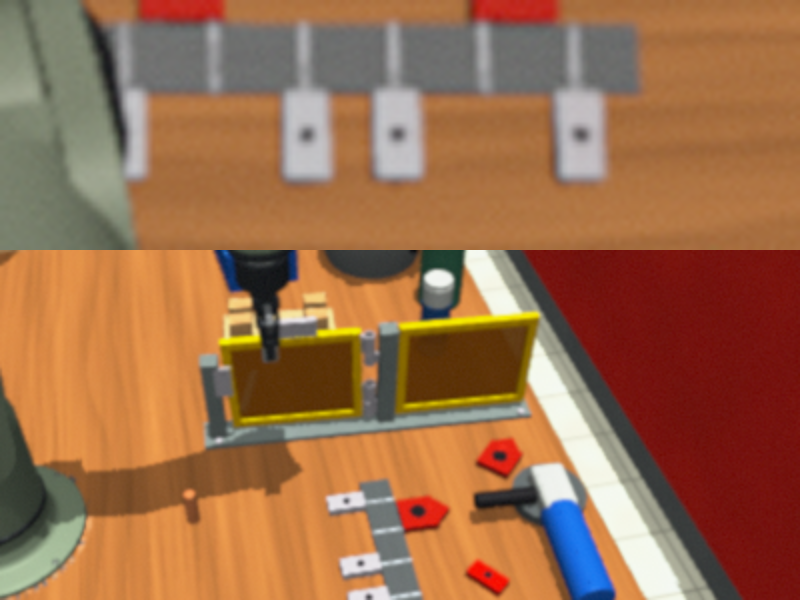

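The top crop shows tabs 2–4 butted against the bar, with holes at (306,134), (397,134) and (580,134). Tab 1 is partly hidden, so I'll move the arm further away and verify all four relative to the marks.

play_rows --pt "0.3 0.7 -0.1 0 0 0 0.5" --pt "0.3 0.7 -0.1 0 0 0 0.5" --pt "0.3 0.7 -0.1 0 0 0 0.5" --pt "0.3 0.7 -0.1 0 0 0 0.5" --pt "0.3 0.7 -0.1 0 0 0 0.5" --pt "0.3 0.7 -0.1 0 0 0 0.5" --pt "0.3 0.7 -0.1 0 0 0 0.5" --pt "0.3 0.7 -0.1 0 0 0 0.5" --pt "0.3 0.7 -0.1 0 0 0 0.5" --pt "0.3 0.7 -0.1 0 0 0 0.5"

```text
clock: 31.0
position: [0.316, 0.3722, 0.3288]
tool_rot: [-3.141, -0.001, 3.11]
force: [-0.6, -0.1, -0.1]
grip_width: 0.0426
finger_force: 0.0
```

```bash
python3 - <<'E'
from tabs import *
ims={"top":save("top","t11"),"side":save("side","s11")}
o=observe();print(o["position"],o["qd"].round(3).max())
f=lambda im,x,y,w,h,k:cv2.resize(im[y:y+h,x:x+w],(w*k,h*k),interpolation=cv2.INTER_CUBIC)
a=np.zeros((600,800,3),np.uint8);a[:200,:]=f(ims["top"],320,195,160,40,5);a[200:600,:320]=f(ims["side"],305,240,80,100,4);a[200:600,320:560]=f(ims["top"],255,165,60,100,4)[:400,:240]
a[200:600,560:800]=cv2.resize(f(ims["side"],245,130,120,100,4),(240,200)).repeat(2,0)[:400]
cv2.imwrite("pics/c11.png",a[:,:,::-1])
y=-.0307
for m in(.155,.031,-.031,-.155):
  for n,b,off in(("top",[.60047,-.2317],(320,195,5,0,0)),("side",[.601,-.2305],(305,240,4,0,200))):
    q=np.array(b)+[np.cos(y)*-.055-np.sin(y)*m,np.sin(y)*-.055+np.cos(y)*m]
    u=proj(n,[[*q,.016]])[0];im=ims[n].astype(float).min(2)
    x0,y0=np.round(u).astype(int);w=im[y0-3:y0+4,x0-3:x0+4];w=np.clip(w.max()*.85-w,0,None);g=np.mgrid[y0-3:y0+4,x0-3:x0+4]
    hole=np.array([(g[1]*w).sum(),(g[0]*w).sum()])/w.sum();d=onz(n,[hole],.016)[0]-onz(n,[u],.016)[0]
    print(m,n,"hole minus ideal mm",(d[:2]*1000).round(1))
E
```

```text
[0.31623463 0.3713857  0.32888898] 0.004
0.155 top hole minus ideal mm [0.6 2.4]
0.155 side hole minus ideal mm [1.  0.1]
0.031 top hole minus ideal mm [-0.4  0.7]
0.031 side hole minus ideal mm [-0.5 -0.3]
-0.031 top hole minus ideal mm [0.2 1. ]
-0.031 side hole minus ideal mm [-0.3 -0.2]
-0.155 top hole minus ideal mm [-0.1  0.5]
-0.155 side hole minus ideal mm [-0.3 -0.8]
```

View pics/c11.png

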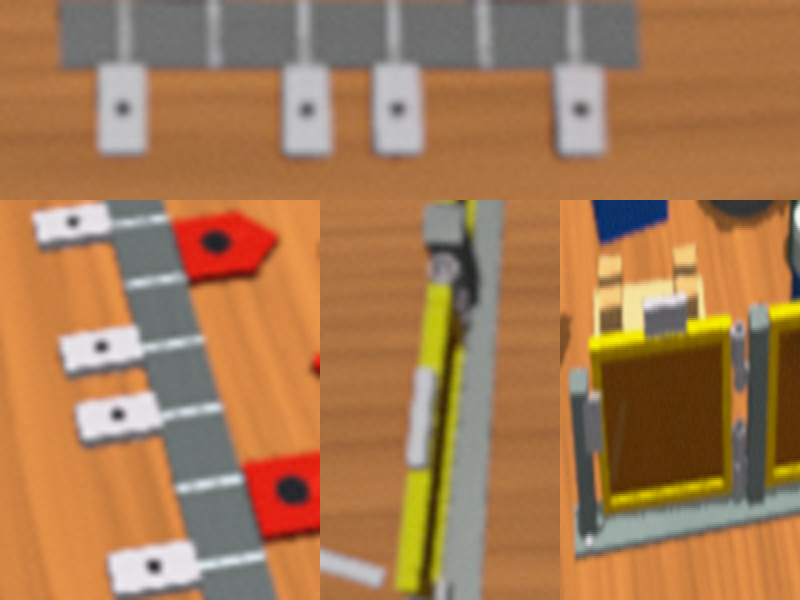

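All four tabs are butted, square, and within 2.4 mm of their marks. A quick numeric check of the door angle against the guard comes next.

```bash
python3 - <<'E'
from h import *
im=cv2.imread("pics/t11.png").astype(float);y=(im[...,2]+im[...,1])/2-im[...,0]
# yellow top strip at z=.215: per-row right/left subpixel edges
pts=[]
for v in list(range(192,206))+list(range(236,306)):
    r=im[v,255:300];h=cv2.cvtColor(r[None].astype(np.uint8),cv2.COLOR_BGR2HSV)[0]
    ok=np.where((h[:,0]>=26)&(h[:,0]<=34)&(h[:,1]>180)&(h[:,2]>140))[0]
    if len(ok)>1: pts.append((255+ok[0],v))
W=onz("top",pts,.215);p=np.polyfit(W[:,0],W[:,1],1);e=W[:,1]-np.polyval(p,W[:,0]);k=abs(e)<.003
p=np.polyfit(W[k,0],W[k,1],1);print("door yaw",np.arctan(p[0]),k.sum(),len(k),W[k,0].min(),W[k,0].max())
# guard base plate edge (grey/wood, right side)
pts=[]
for v in range(215,275):
    s=im[v,275:315];sat=(s.max(1)-s.min(1))/(s.max(1)+1);ok=np.where(sat<.25)[0]
    if len(ok)>3: pts.append((275+ok[-1],v))
W=onz("top",pts,.004);p=np.polyfit(W[:,0],W[:,1],1);e=W[:,1]-np.polyval(p,W[:,0]);k=abs(e)<.004
p=np.polyfit(W[k,0],W[k,1],1);print("base yaw",np.arctan(p[0]),k.sum(),len(k))
E
```

```text
door yaw -0.11433661667559006 41 41 0.38668382425557823 0.5946915246555482
base yaw -0.07857773614393411 60 60
```

The door reads about 0.036 rad open, which is inside the 0.08 tolerance, but it may have rebounded. There is plenty of time, so I'll press it again gently with shut fingers and retreat slowly.

```bash
python3 - <<'E'
from h import *
Y=np.pi-.075
for p in([.512,.185,.30],[.512,.185,.224],[.512,.152,.224]):print(row(p,Y))
E
```

```text
([-0.4038, -0.3595, 0.0575, -0.0002, -0.0005, 0.0199], 'mm', 272, 'rows>=', np.float64(5.4))
([-0.404, -0.3594, 0.2095, -0.0002, -0.0005, 0.0199], 'mm', 290, 'rows>=', np.float64(5.8))
([-0.4062, -0.4254, 0.2096, -0.0002, -0.0005, 0.0199], 'mm', 312, 'rows>=', np.float64(6.2))
```

play_rows --pt "-0.4038 -0.3595 0.0575 0 0 0.0199 1" --pt "-0.4038 -0.3595 0.0575 0 0 0.0199 1" --pt "-0.4038 -0.3595 0.0575 0 0 0.0199 1" --pt "-0.4038 -0.3595 0.0575 0 0 0.0199 1" --pt "-0.4038 -0.3595 0.0575 0 0 0.0199 1" --pt "-0.4038 -0.3595 0.0575 0 0 0.0199 1" --pt "-0.404 -0.3594 0.13 0 0 0.0199 1" --pt "-0.404 -0.3594 0.2095 0 0 0.0199 1" --pt "-0.404 -0.3594 0.2095 0 0 0.0199 1" --pt "-0.404 -0.3594 0.2095 0 0 0.0199 1"

```text
clock: 32.1
position: [0.5115, 0.186, 0.2249]
tool_rot: [-3.141, -0.001, 3.068]
force: [0.4, 0.7, 0.8]
grip_width: 0.0001
finger_force: 0.0
```

play_rows --pt "0 -0.01 0 0 0 0 1" --pt "0 -0.02 0 0 0 0 1" --pt "0 -0.03 0 0 0 0 1" --pt "0 -0.04 0 0 0 0 1" --pt "0 -0.05 0 0 0 0 1" --pt "0 -0.06 0 0 0 0 1" --pt "0 -0.064 0 0 0 0 1" --pt "0 -0.068 0 0 0 0 1" --pt "0 -0.072 0 0 0 0 1" --pt "0 -0.072 0 0 0 0 1"

```text
clock: 33.1
position: [0.5086, 0.1508, 0.2241]
tool_rot: [3.141, -0.001, 3.069]
force: [0.7, 0.4, -0.2]
grip_width: -0.0
finger_force: 0.0
```

play_rows --pt "0 -0.003 0 0 0 0 1" --pt "0 -0.006 0 0 0 0 1" --pt "0 -0.006 0 0 0 0 1"

```text
clock: 33.4
position: [0.5084, 0.1479, 0.2241]
tool_rot: [3.141, -0.001, 3.069]
force: [-0.3, 0.5, -0.4]
grip_width: 0.0004
finger_force: 0.0
```

play_rows --pt "0 -0.003 0 0 0 0 1" --pt "0 -0.006 0 0 0 0 1" --pt "0 -0.006 0 0 0 0 1"

```text
clock: 33.7
position: [0.5081, 0.1448, 0.2241]
tool_rot: [3.141, -0.001, 3.069]
force: [0.0, 0.5, 0.5]
grip_width: 0.0001
finger_force: 0.0
```

play_rows --pt "0 -0.003 0 0 0 0 1" --pt "0 -0.006 0 0 0 0 1" --pt "0 -0.009 0 0 0 0 1" --pt "0 -0.009 0 0 0 0 1"

```text
clock: 34.1
position: [0.5078, 0.1403, 0.2241]
tool_rot: [3.141, -0.001, 3.069]
force: [-0.0, 1.1, -0.5]
grip_width: -0.0001
finger_force: 0.1
```

play_rows --pt "0 -0.003 0 0 0 0 1" --pt "0 -0.004 0 0 0 0 1" --pt "0 -0.004 0 0 0 0 1"

```text
clock: 34.4
position: [0.5077, 0.1385, 0.2241]
tool_rot: [3.141, -0.001, 3.069]
force: [-0.1, 0.6, 0.5]
grip_width: -0.0
finger_force: 0.2
```

play_rows --pt "0 -0.003 0 0 0 0 1" --pt "0 -0.004 0 0 0 0 1" --pt "0 -0.004 0 0 0 0 1"

```text
clock: 34.7
position: [0.5076, 0.1379, 0.2242]
tool_rot: [3.14, -0.001, 3.07]
force: [1.1, 7.9, -2.0]
grip_width: 0.0001
finger_force: 4.0
```

It's on the stop at y=0.138, having closed about 2 mm more. I'll back off very slowly, then rise and clear.

play_rows --pt "0 0.001 0 0 0 0 1" --pt "0 0.002 0 0 0 0 1" --pt "0 0.003 0 0 0 0 1" --pt "0 0.004 0 0 0 0 1" --pt "0 0.006 0 0 0 0 1" --pt "0 0.01 0 0 0 0 1" --pt "0 0.03 0 0 0 0 1" --pt "0 0.06 -0.05 0 0 0 1" --pt "0 0.08 -0.15 0 0 0 1" --pt "0 0.08 -0.2 0 0 0 1"

```text
clock: 35.7
position: [0.5108, 0.1789, 0.3272]
tool_rot: [3.14, 0.001, 3.071]
force: [0.6, 0.1, -1.2]
grip_width: 0.0001
finger_force: 0.0
```

play_rows --pt "0.38 0.36 0 0 0 0 1" --pt "0.38 0.36 0 0 0 0 1" --pt "0.38 0.36 0 0 0 0 1" --pt "0.38 0.36 0 0 0 0 1" --pt "0.38 0.36 0 0 0 0 1" --pt "0.38 0.36 0 0 0 0 1" --pt "0.38 0.36 0 0 0 0 1" --pt "0.38 0.36 0 0 0 0 1"

```text
clock: 36.5
position: [0.3344, 0.3695, 0.3243]
tool_rot: [-3.141, -0.001, 3.069]
force: [0.9, -0.8, -0.1]
grip_width: 0.0005
finger_force: 0.0
```

```bash
python3 - <<'E'
from h import *
im=save("top","t12")[:,:,::-1].astype(float);s=save("side","s12")
pts=[]
for v in list(range(192,206))+list(range(236,306)):
    r=im[v,255:300];h=cv2.cvtColor(r[None].astype(np.uint8),cv2.COLOR_BGR2HSV)[0]
    ok=np.where((h[:,0]>=26)&(h[:,0]<=34)&(h[:,1]>180)&(h[:,2]>140))[0]
    if len(ok)>1: pts.append((255+ok[0],v))
W=onz("top",pts,.215);p=np.polyfit(W[:,0],W[:,1],1);print("door yaw",np.arctan(p[0]),len(W))
a=cv2.imread("pics/t11.png").astype(int);b=im.astype(int);d=abs(a-b).max(2)[200:240,325:460];print("tab area diff px",(d>25).sum())
E
```

```text
door yaw -0.09680990903090614 41
tab area diff px 0
```

The door is about 0.02 rad from the guard line and on its stop. The tabs haven't moved. Handing in.

```bash
python3 -c "
from workcell import *
print(job_done())"
```

```text
the job is handed in; nothing more can be done
None
```

I handed the job in, but the system gave no verdict: the door is hung on both pins and shut within about 0.02 rad, and the four loose tabs are butted to the bar, square and within about 2.5 mm of their chalk marks.

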